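# Put the bead tins away and drop the thumb latch

### The arm

A 6-joint arm with a two-finger parallel gripper is mounted at the origin on the work surface. World frame = base frame: x ahead of the robot, y to its left, z up, the work surface at z = 0. Lengths are in m, angles in rad, forces in N, time in s.
With the tool pointing down it reaches from about 0.375 to 0.975 m from the base axis. Payload 3.8 kg.
Tool frame: the origin (TCP) lies midway between the tips of the shut fingers; the grasp point (between the pads) lies 19 mm behind it; z points along the fingers, y is the line along which they close (so a half turn about z gives the same grasp; the last joint's range is limited). The gripper opens to 85 mm and grips with 20 to 120 N. Pads are 22 mm wide; open, the fingers measure 114 mm over their backs; the gripper's body (76 mm by 85 mm) begins 54 mm behind the grasp point. The pads swing forward as they close: fully open they stand 13 mm farther back than shut.
Start: joints at [1.156, 0.264, 1.604, -0, 1.274, -0.037], TCP at [0.249, 0.627, 0.203] pointing down, gripper open.
Joint ranges: [-2.63, 2.63], [-0.94, 2.18], [0.31, 2.57], [-1.31, 4.45], [0, 2.66], [-2.55, 2.55]. Speed limits (rad/s): [2.57, 2.57, 3.14, 3.14, 3.14, 3.14].

### API

Orientations are given as a rotation vector (axis times angle).
In Python, from workcell import read_state, vision, ticket gives the robot as it stands. The module is installed in compiled form; this text tells all that it offers.
- The arm moves only by the tool jog_arm, never from a script. Its arguments are lists of equal length, an entry for each row: "turn": the turn, a rotation vector about the tool's x, y, z in rad, a list of three; "delta_pos": the shift along the tool's x, y, z in m, a list of three; "gripper": the finger opening in m, from 0 to 0.0854. In form: {"turn": [[rx, ry, rz], ...], "delta_pos": [[dx, dy, dz], ...], "gripper": [gripper, ...]}. A call has 1 to 20 rows; each row shifts and turns the commanded pose from where the row before left it, along the tool's axes as they then stand; what a row does not reach is not made up. A row lasts 1/12 s, in which the tool goes at most 41.7 mm and 7.16 degrees, less where a joint would pass 70% of its speed; a pose out of reach is approached as far as the arm can. A call with a gripper value outside its range is refused whole. The fingers move at their own pace and stop on an object; "grip_force" is the grip in N (left out, the last holds). Time passes only in rows, so rows that do not move let the fingers close. It gives the time, the measured TCP pose, the force, the opening and the grip force at its end, in the units of the state.
- read_state(): the state, without advancing time (a new reading comes with each control period).
- vision.read_camera(name): name is "scene" or "top" or "wrist"; returns the picture (420x560x3 uint8, red, green, blue); there is no depth.
- vision.calibration(name): a dict with "vfov" (degrees; the focal length in pixels is half the picture's height over the tangent of half this angle, whatever the lens; pixels are square), "cx", "cy" (the principal point, pixels), "R" (3x3) and "t" (3): a world point X has camera coordinates R X + t; the wrist camera has in their place "mount" (4x4, takes a point from camera to tool coordinates, whose origin is the TCP and whose axes are the flange's). Camera axes: x right, y down, z forward; pixel columns grow to the right and rows downward; lengths in m; the calibration is good to about 2 mm. A picture is of the moment at which its call begins: read the wrist's pose just before it. calibration takes no time and is no camera call.
- ticket.finish_job(): hands the job in; it is judged then, once.
The state is a dict: "time": time; "q": joint angles; "joint_vel": joint speeds; "joint_torque": joint torques, N m; "tool_pos": TCP position; "tcp_rot": TCP orientation; "wrist_force": force on the tool from outside, world axes, zero at the start; "torque": the same for the moment, N m; "width": opening from 0.0 (shut) to 1.0 (fully open); "grip_force": force on a finger pad.
Only numpy, scipy, OpenCV 4.12 (cv2) and the standard library are available. Lean on these libraries where they do the work, as an engineer would, in place of code of your own. Each camera call takes 0.05 s, during which the arm holds its last target. There are 200 camera calls.

### The job

Clear up after the craft session: lift the drawer unit's thumb latch out of its catch, pull the tray right out, and lay all the 80 mm bead tins in it, upright (lid up) and flat on its floor; the longer and shorter tins stay on the table where they are. Then, with the latch bar held up, push the tray in over the striker until you feel it stop fully home, and let the bar drop all the way into the catch. Leave the thread spool, the roll of tape and the rubber stamp beside the tins undisturbed.

Things in the scene. Friction and masses are not known exactly. Their poses are not given: they have to be found in the camera images.
- cabinet: low wooden desktop drawer unit, fixed to the table: shell 190 mm deep (its x) x 226 wide (its y) x 90 high, roofed, with a note pad on its roof up to 106 mm; open front towards its own -x. Origin at the centre of its underside. A steel catch bracket stands on its +y jamb, reaching 57 mm out in front of the open front
- tray (a joint): travel (m) of the tray that slides out of the drawer unit along the unit's -x: 0 = fully home against its stop, 0.185 = fully out (its whole inside then clear of the roof). Runs with about 1.5 N friction and stays where it is left
- tray_floor (a point): centre of the tray's inner floor, 14 mm above the table, axes parallel to the drawer unit's; the inside measures 165 mm (x) by 190 mm (y), walls 30 mm above the floor, 5 mm thick; the front board is 10 mm thick and rises to 66 mm above the table. Inside the shell there are 68 mm of height above the floor
- latch_bar (a joint): angle (rad) of the steel thumb-latch bar on the tray's front: 0 = level (down, in the catch or on its stop), grows as the nose is lifted, up to 0.7; it falls back by its own weight (0.12 kg). With the bar down the striker stops it from passing either way; lift it at least 0.14 rad to pass, 0.2 to 0.3 is comfortable
- bar_pivot (a point): pivot of the latch bar, on the tray's front, 55 mm above the table, its axis along the unit's x. The bar (8 mm thick, 16 mm high) runs 30 mm in front of the tray's front board, level along the unit's +y, its nose 215 mm from the pivot
- thumb_tab (a point): grip point on the bar's upright steel thumb tab, a plate 10 mm thick (unit's x), 36 mm wide (y), top edge 16 mm above this point. With the bar level it lies 103 mm above the table, 140 mm along the unit's +y and 48 mm above the pivot. It moves with tray and bar: lifting it raises the bar, pulling or pushing it slides the tray
- striker_top (a point): top edge, centre, of the striker on the catch bracket: a fixed upright steel plate 8 mm thick (unit's x) and 26 mm wide, 72 mm above the table. When latched the bar lies on the unit's side of it, 5 mm behind the plate, its top 9 mm below the striker's top
- tin1: flat upright bead tin, bare grey metal with a bright lid and a paper label on it, 80 mm long x 34 wide x 45 high; origin at the centre of its underside, x along its length, y across its width, z up. One of the 80 mm tins; 3 or 4 of them are present, about 0.14 kg
- tin2: flat upright bead tin, bare grey metal with a bright lid and a paper label on it, 80 mm long x 34 wide x 45 high; origin at the centre of its underside, x along its length, y across its width, z up. One of the 80 mm tins; 3 or 4 of them are present, about 0.14 kg
- tin3: flat upright bead tin, bare grey metal with a bright lid and a paper label on it, 80 mm long x 34 wide x 45 high; origin at the centre of its underside, x along its length, y across its width, z up. One of the 80 mm tins; 3 or 4 of them are present, about 0.14 kg
- tin4: flat upright bead tin, bare grey metal with a bright lid and a paper label on it, 80 mm long x 34 wide x 45 high; origin at the centre of its underside, x along its length, y across its width, z up. One of the 80 mm tins; 3 or 4 of them are present, about 0.14 kg
- long1: flat upright bead tin, bare grey metal with a bright lid and a paper label on it, 115 mm long x 34 wide x 45 high; origin at the centre of its underside, x along its length, y across its width, z up. A tin of another size, stays on the table
- long2: flat upright bead tin, bare grey metal with a bright lid and a paper label on it, 115 mm long x 34 wide x 45 high; origin at the centre of its underside, x along its length, y across its width, z up. A tin of another size, stays on the table
- short1: flat upright bead tin, bare grey metal with a bright lid and a paper label on it, 55 mm long x 34 wide x 45 high; origin at the centre of its underside, x along its length, y across its width, z up. A tin of another size, stays on the table
- spool: wooden thread spool, 52 mm across, 48 high, standing among the tins (bystander); origin at its underside
- tape: roll of tape lying flat, 72 mm across, 24 high, beyond the tins (bystander); origin at its underside
- stamp: round wooden rubber stamp, 36 mm across, 55 high, standing beyond the tins (bystander); origin at its underside

How it is judged:
On the way, in this order (a step that is already met when the one before it is completed fails the run):
1. the latch bar is lifted clear of the catch while the tray is still in (value of joint latch_bar above 0.13 rad and value of joint tray below 0.02 m), for 0.1 s.
2. the tray is pulled out (value of joint tray above 0.155 m), for 0.2 s.
3. all 80 mm tins lie flat in the pulled-out tray (x of tin1 in the frame of tray_floor between -0.08 and 0.08 m and y of tin1 in the frame of tray_floor between -0.09 and 0.09 m and z of tin1 in the frame of tray_floor between -0.008 and 0.008 m and angle between each of tin1, tin2, tin3, tin4's own z axis and vertical below 0.2 rad and x of tin2 in the frame of tray_floor between -0.08 and 0.08 m and y of tin2 in the frame of tray_floor between -0.09 and 0.09 m and z of tin2 in the frame of tray_floor between -0.008 and 0.008 m and x of tin3 in the frame of tray_floor between -0.08 and 0.08 m and y of tin3 in the frame of tray_floor between -0.09 and 0.09 m and z of tin3 in the frame of tray_floor between -0.008 and 0.008 m and x of tin4 in the frame of tray_floor between -0.08 and 0.08 m and y of tin4 in the frame of tray_floor between -0.09 and 0.09 m and z of tin4 in the frame of tray_floor between -0.008 and 0.008 m and value of joint tray above 0.1 m), for 0.2 s.
4. the bar is held up over the striker with the tray pushed nearly home (value of joint latch_bar above 0.12 rad and value of joint tray below 0.01 m), for 0.1 s.
At the end, for the whole second after the job is handed in: Tray home (within 6 mm of its stop), latch bar down in the catch (below 0.03 rad), every 80 mm tin present upright (within 0.2 rad) and flat on the tray floor (within 8 mm), at rest; the longer and shorter tins on the table within 80 mm of where they began (value of joint tray below 0.006 m and value of joint latch_bar below 0.03 rad and x of tin1 in the frame of tray_floor between -0.08 and 0.08 m and y of tin1 in the frame of tray_floor between -0.09 and 0.09 m and z of tin1 in the frame of tray_floor between -0.008 and 0.008 m and angle between each of tin1, tin2, tin3, tin4's own z axis and vertical below 0.2 rad and x of tin2 in the frame of tray_floor between -0.08 and 0.08 m and y of tin2 in the frame of tray_floor between -0.09 and 0.09 m and z of tin2 in the frame of tray_floor between -0.008 and 0.008 m and x of tin3 in the frame of tray_floor between -0.08 and 0.08 m and y of tin3 in the frame of tray_floor between -0.09 and 0.09 m and z of tin3 in the frame of tray_floor between -0.008 and 0.008 m and x of tin4 in the frame of tray_floor between -0.08 and 0.08 m and y of tin4 in the frame of tray_floor between -0.09 and 0.09 m and z of tin4 in the frame of tray_floor between -0.008 and 0.008 m and height (world z) of each of long1, long2, short1 below 0.012 m and distance of each of long1, long2, short1 from where it was at the start of the episode below 0.08 m and linear speed of each of tin1, tin2, tin3, tin4 below 0.03 m/s); the robot touches nothing.
It fails at once if a bystander (spool, tape or stamp) is shoved more than 80 mm (distance of any of spool, tape, stamp from where it was at the start of the episode above 0.08 m).
It fails at once if a standing bystander is knocked over (angle between any of spool, tape, stamp's own z axis and vertical above 0.6 rad).
Of tin1, tin2, tin3, tin4 only 3 to 4 are there at a start; the rules pass over those that are not, and their reading is None.
At some moment in a run one of tin1, tin2, tin3, tin4 may be knocked a few centimetres aside while the robot is not near it.
It also fails if it takes over 200 s, if anything falls off the work surface, if the arm or the gripper's body presses on something with over 40 N, if the wrist force passes 120 N, or if a joint passes its speed limit or range.

## Working session

There is one attempt and no reset: what is moved stays moved. The work goes in short steps, Python scripts to look and compute and a tool call to move; the robot and the scene stay as the last step left them, time stands still between calls to the robot, and variables do not carry over. Pictures are saved under pics/ and viewed, at most 14 in all, crops included, and the job is handed in when it is done.

Besides the shell and the picture viewer there is one more tool, called after "Call:" as name(argument=value, ...) on one line, values as JSON. jog_arm: Moves the arm, as the interface text tells. Its arguments: {"type":"object","properties":{"turn":{"type":"array","items":{"type":"array","items":{"type":"number"}}},"delta_pos":{"type":"array","items":{"type":"array","items":{"type":"number"}}},"gripper":{"type":"array","items":{"type":"number"}},"grip_force":{"type":"number"}},"required":["turn","delta_pos","gripper"]}

```bash
mkdir -p pics; cat > h.py <<'E'
import numpy as np, cv2
from scipy.spatial.transform import Rotation as Ro
from workcell import read_state, vision, ticket
def cam(name):
    s=read_state(); im=vision.read_camera(name); c=vision.calibration(name)
    f=210/np.tan(np.radians(c['vfov'])/2)
    if 'mount' in c:
        M=np.array(c['mount']); T=np.eye(4); T[:3,:3]=Ro.from_rotvec(s['tcp_rot']).as_matrix(); T[:3,3]=s['tool_pos']
        W=np.linalg.inv(T@M); R,t=W[:3,:3],W[:3,3]
    else: R,t=np.array(c['R']),np.array(c['t'])
    return im,dict(f=f,cx=c['cx'],cy=c['cy'],R=R,t=t)
def ray(c,u,v,z):
    d=c['R'].T@np.array([(u-c['cx'])/c['f'],(v-c['cy'])/c['f'],1]); o=-c['R'].T@c['t']
    return o+d*(z-o[2])/d[2]
def proj(c,X):
    p=c['R']@np.array(X)+c['t']; return c['cx']+c['f']*p[0]/p[2], c['cy']+c['f']*p[1]/p[2]
def save(im,n,box=None,k=1):
    if box: im=im[box[1]:box[3],box[0]:box[2]]
    cv2.imwrite(f'pics/{n}.png',cv2.resize(im[:,:,::-1],None,fx=k,fy=k,interpolation=cv2.INTER_CUBIC))
E
python3 - <<'E'
from h import *
import pickle
for n in('top','scene'):
    im,c=cam(n); save(im,n+'0',k=1.42); pickle.dump((im,c),open(n+'0.pkl','wb')); print(n,c,vision.calibration(n).keys())
s=read_state();print(s)
E
```

```text
top {'f': np.float64(485.7913673603647), 'cx': 276.3646641464136, 'cy': 202.23980694570005, 'R': array([[-0.00773975, -0.9999179 ,  0.01021256],
       [-0.9890835 ,  0.00615219, -0.14722762],
       [ 0.1471527 , -0.01124058, -0.98904991]]), 't': array([0.00686923, 0.54712834, 1.34438537])} dict_keys(['vfov', 'cx', 'cy', 'R', 't'])
scene {'f': np.float64(505.3611064366518), 'cx': 276.7792782777728, 'cy': 205.51226882257498, 'R': array([[ 0.75323249,  0.657466  ,  0.01947507],
       [ 0.39491307, -0.42836153, -0.81274232],
       [-0.52600807,  0.61987487, -0.58229773]]), 't': array([-0.42762476, -0.13916854,  1.46620728])} dict_keys(['vfov', 'cx', 'cy', 'R', 't'])
{'time': 0.1, 'q': array([ 1.15610164e+00,  2.64699422e-01,  1.60524434e+00,  1.38859148e-05,
        1.27372343e+00, -3.69159844e-02]), 'joint_vel': array([-0.00029641, -0.00124347, -0.00359485,  0.00051735, -0.0007174 ,
       -0.00060164]), 'joint_torque': array([ 1.59515334e-03, -5.16708577e+01, -3.68587697e+01, -5.43681870e-05,
        6.36857265e-03,  3.40360418e-05]), 'tool_pos': array([0.24869168, 0.62673322, 0.20226831]), 'tcp_rot': array([-0.58980728, -3.08524267,  0.0031708 ]), 'wrist_force': array([-1.21465115,  0.11307225,  0.18606466]), 'torque': array([ 0.01708079,  0.003755  , -0.00087552]), 'grip_force': 0.0, 'width': 0.9980354671416632}
```

View pics/top0.png

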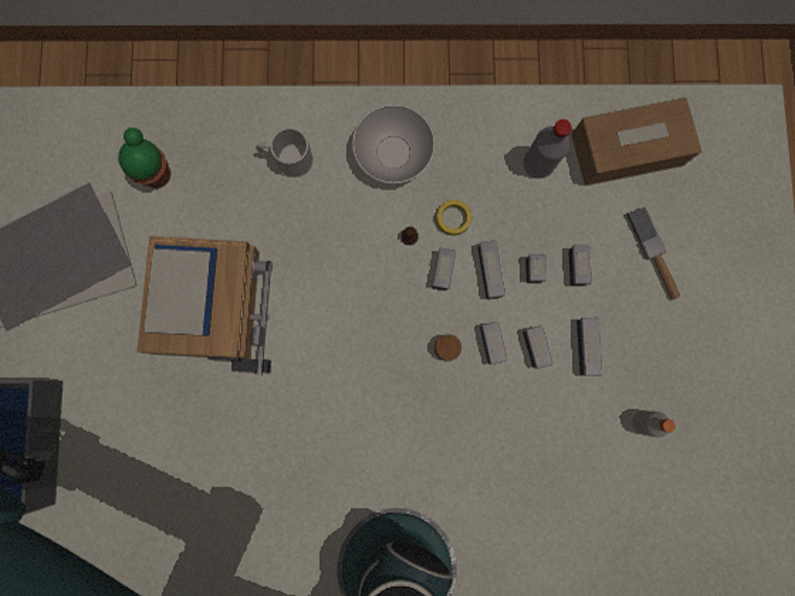

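View pics/scene0.png

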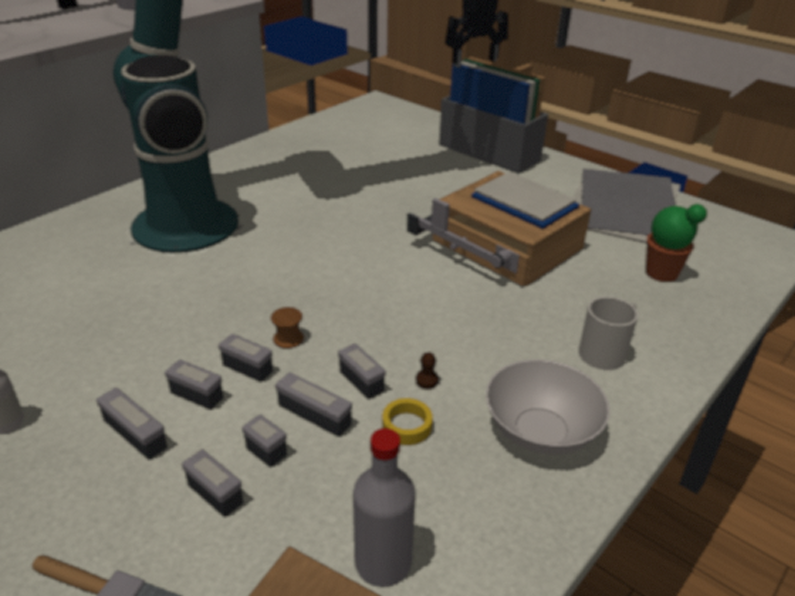

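The top view shows the drawer unit left, its front facing the right (world -y), with the bar pivot at (265,266) and the catch at (252,366). The 80 mm tins are at (444,268), (580,265), (493,342) and (538,346). The long tins are at (489,269) and (589,346), and the short one at (537,268). The spool is at (447,347), stamp (409,236), tape (454,217). The scene view agrees.

```bash
python3 - <<'E'
from h import *
import pickle
im,c=pickle.load(open('top0.pkl','rb'))
save(im,'cab',(90,155,210,275),5)
k=1/1.42
for n,u,v,z in [('t444',444,268,.045),('t580',580,265,.045),('t493',493,342,.045),('t538',538,346,.045),('L489',489,269,.045),('L589',589,346,.045),('s537',537,268,.045),('spool',447,347,.048),('stamp',409,236,.05),('tape',454,217,.02),('roofBL',139,351,.09),('roofTL',149,237,.09),('roofTR',253,241,.09),('roofBR',246,357,.09)]:
    print(n,ray(c,u*k,v*k,z).round(3))
E
```

```text
t444 [ 0.585 -0.101  0.045]
t580 [ 0.589 -0.375  0.045]
t493 [ 0.435 -0.195  0.045]
t538 [ 0.427 -0.284  0.045]
L489 [ 0.582 -0.191  0.045]
L589 [ 0.426 -0.386  0.045]
s537 [ 0.584 -0.288  0.045]
spool [ 0.426 -0.104  0.048]
stamp [ 0.65  -0.031  0.05 ]
tape [ 0.696 -0.126  0.02 ]
roofBL [0.42  0.486 0.09 ]
roofTL [0.642 0.477 0.09 ]
roofTR [0.633 0.275 0.09 ]
roofBR [0.407 0.283 0.09 ]
```

View pics/cab.png

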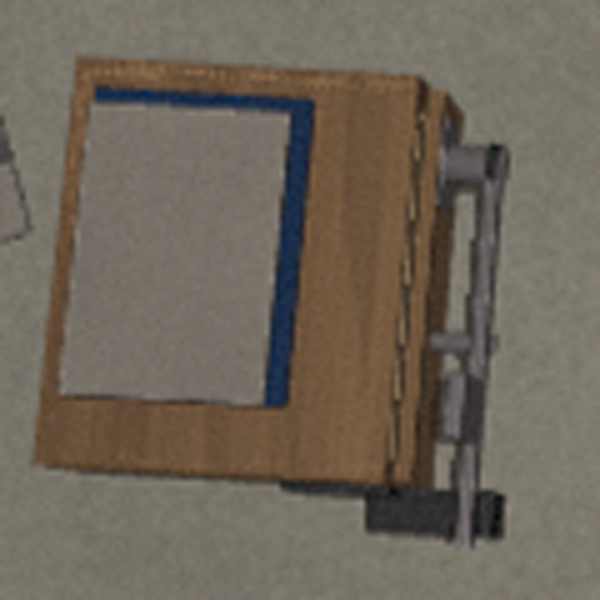

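```bash
python3 - <<'E'
from h import *
import pickle
from scipy.optimize import least_squares
im,c=pickle.load(open('top0.pkl','rb'))
P=lambda u,v:(90+u/5,155+v/5)
obs=[((.095,.113,.09),P(37,463)),((.095,-.113,.09),P(79,58)),((-.095,-.113,.09),P(420,76)),((-.095,.113,.09),P(388,487))]
W=lambda p,q:np.array([p[0]+np.cos(p[2])*q[0]-np.sin(p[2])*q[1],p[1]+np.sin(p[2])*q[0]+np.cos(p[2])*q[1],q[2]])
r=least_squares(lambda p:np.concatenate([np.subtract(proj(c,W(p,q)),o) for q,o in obs]),[.53,.38,1.6])
print(r.x,r.fun.round(2)); p=r.x; np.save('cab.npy',p)
bp=ray(c,*P(495,155),.06); bn=ray(c,*P(465,545),.063); print('bar',bp,bn,np.linalg.norm(bp-bn),np.arctan2(-(bn-bp)[0],(bn-bp)[1]))
tt=ray(c,*P(450,408),.119);print('tabtop',tt)
R=np.array([[np.cos(p[2]),-np.sin(p[2])],[np.sin(p[2]),np.cos(p[2])]])
for a in(bp,bn,tt): print((R.T@(a[:2]-p[:2])).round(4))
print(-c['R'].T@c['t'])
E
```

```text
[0.52436703 0.3868216  1.51059053] [-0.29  0.63  0.04 -0.15  0.42 -0.07 -0.16 -0.43]
bar [0.59206838 0.24918658 0.06      ] [0.37392441 0.26105426 0.063     ] 0.21848714824426166 1.516446898282927
tabtop [0.44487938 0.26040183 0.119     ]
[-0.1333 -0.0759]
[-0.1346  0.1426]
[-0.131   0.0717]
[0.34337885 0.01861429 1.41014648]
```

```bash
cat >> h.py <<'E'
p=np.load('cab.npy')
def W(q): return np.array([p[0]+np.cos(p[2])*q[0]-np.sin(p[2])*q[1],p[1]+np.sin(p[2])*q[0]+np.cos(p[2])*q[1],q[2]])
def unit(X):
    d=np.array(X)[:2]-p[:2]; c,s=np.cos(p[2]),np.sin(p[2]); return np.array([c*d[0]+s*d[1],-s*d[0]+c*d[1],X[2]])
def go(pos,yaw):
    """tool down, tool y along world heading yaw (mod pi): turn about tool frame (first), then shift in the turned frame"""
    s=read_state(); R=Ro.from_rotvec(s['tcp_rot']); best=None
    for k in(0,np.pi):
        y=np.array([np.cos(yaw+k),np.sin(yaw+k),0]); z=np.array([0,0,-1.]); T=Ro.from_matrix(np.c_[np.cross(y,z),y,z])
        r=(R.inv()*T).as_rotvec()
        if best is None or np.linalg.norm(r)<np.linalg.norm(best[0]): best=(r,T)
    r,T=best; d=T.inv().apply(np.array(pos)-s['tool_pos'])
    print('turn',r.round(3),'then shift',d.round(4),'q6',s['q'][5].round(2),'tcp',s['tool_pos'].round(4),'t',s['time']); return d
E
python3 - <<'E'
from h import *
print(W([-.132,.068,.1])); go(np.r_[W([-.132,.068,.0])[:2],.24],p[2])
E
```

```text
[0.44854787 0.25915228 0.1       ]
turn [-0.002 -0.    -0.318] then shift [-0.2216 -0.3549 -0.0377] q6 -0.04 tcp [0.2487 0.6267 0.2023] t 0.1
```

Call:
jog_arm(turn=[[0,0,-0.08],[0,0,-0.08],[0,0,-0.08],[0,0,-0.078],[0,0,0],[0,0,0],[0,0,0],[0,0,0],[0,0,0],[0,0,0],[0,0,0],[0,0,0],[0,0,0],[0,0,0],[0,0,0],[0,0,0],[0,0,0],[0,0,0],[0,0,0],[0,0,0]], delta_pos=[[0,0,-0.01],[0,0,-0.01],[0,0,-0.01],[0,0,-0.008],[-0.015,-0.024,0],[-0.015,-0.024,0],[-0.015,-0.024,0],[-0.015,-0.024,0],[-0.015,-0.024,0],[-0.015,-0.024,0],[-0.015,-0.024,0],[-0.015,-0.024,0],[-0.015,-0.024,0],[-0.015,-0.024,0],[-0.015,-0.024,0],[-0.015,-0.024,0],[-0.015,-0.024,0],[-0.015,-0.024,0],[-0.012,-0.019,0],[0,0,0]], gripper=[0.036,0.036,0.036,0.036,0.036,0.036,0.036,0.036,0.036,0.036,0.036,0.036,0.036,0.036,0.036,0.036,0.036,0.036,0.036,0.036], grip_force=30)

```text
time: 1.77
tool_pos: [0.4507, 0.2563, 0.241]
tcp_rot: [0.099, 3.14, -0.003]
wrist_force: [-1.2, -0.1, 0.2]
width: 0.418
grip_force: 0.0
```

```bash
python3 - <<'E'
from h import *
import pickle
go(np.r_[W([-.132,.068,.0])[:2],.24],p[2])
im,c=cam('wrist'); pickle.dump((im,c),open('w1.pkl','wb')); save(im,'w1',k=1.42)
for q in [(-.132,.068,.119),(-.095,.113,.09),(-.134,-.073,.063)]: print(q,np.array(proj(c,W(q)))*1.42)
print(vision.calibration('wrist')['mount'])
E
```

```text
turn [-0.002  0.    -0.003] then shift [0.0023 0.0027 0.001 ] q6 -1.04 tcp [0.4507 0.2563 0.241 ] t 1.7667
(-0.132, 0.068, 0.119) [398.4256481  274.43959004]
(-0.095, 0.113, 0.09) [453.28271888 198.65994805]
(-0.134, -0.073, 0.063) [396.16557361 420.43946057]
[[-4.09102942e-04 -9.54598508e-01 -2.97895153e-01  7.51787956e-02]
 [ 9.99999899e-01 -3.35699536e-04 -2.97569880e-04  1.34159608e-03]
 [ 1.84056499e-04 -2.97895244e-01  9.54598549e-01 -1.69603945e-01]
 [ 0.00000000e+00  0.00000000e+00  0.00000000e+00  1.00000000e+00]]
```

View pics/w1.png

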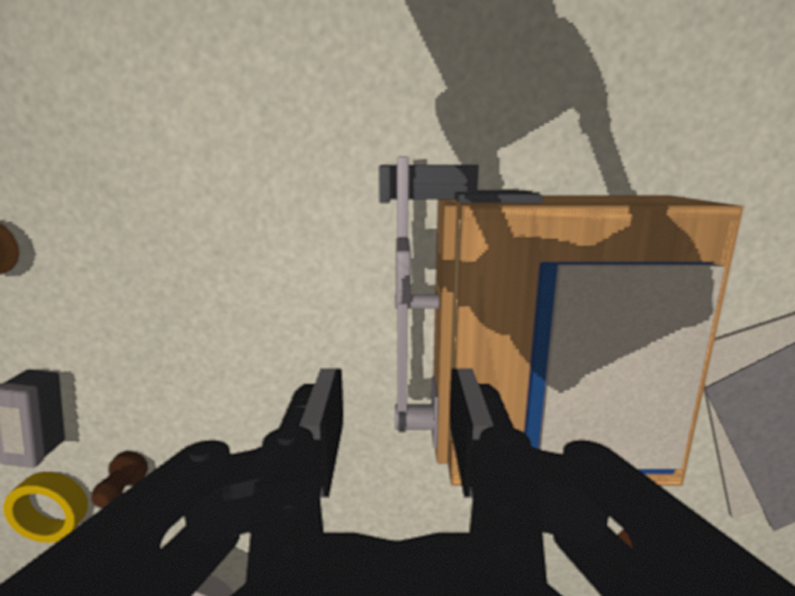

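Wrist view: the bar runs from its pivot (402,415) to the nose (402,160), the tab is near (403,270), and the roof's front edge is at x≈458. The model is about 5 px off in unit x. I'll enlarge the tab.

```bash
python3 - <<'E'
from h import *
import pickle
im,c=pickle.load(open('w1.pkl','rb')); save(im,'w1c',(255,105,345,315),2.8*1)
print(c['f'])
save(im,'w1c',(250,105,350,225),5)
E
```

```text
329.55774541613494
```

View pics/w1c.png

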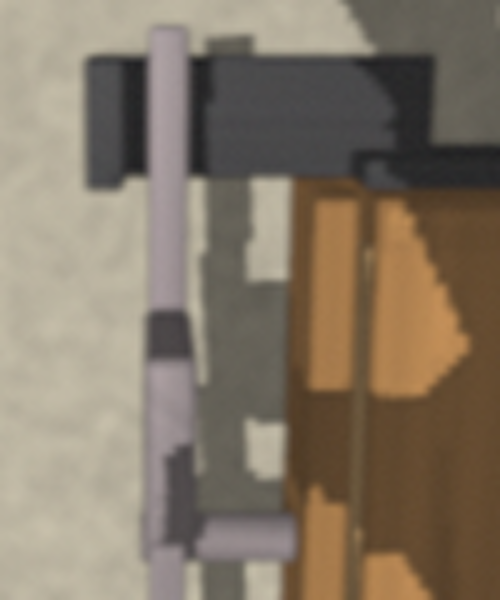

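```bash
python3 - <<'E'
from h import *
import pickle
im,c=pickle.load(open('w1.pkl','rb'))
P=lambda u,v:(250+u/5,105+v/5)
for n,u,v,z in [('tab top nose edge',170,358,.119),('tab end bottom',168,312,.063),('tab top L',147,358,.119),('tab top R',193,358,.119),('nose',168,27,.063),('striker L',87,120,.072),('striker R',123,120,.072),('roof edge',370,400,.09),('board face',288,450,.066),('jamb corner',372,190,.09),('bar',168,230,.063)]:
    print(n,unit(ray(c,*P(u,v),z)).round(4))
print('pivot',unit(ray(c,402/1.42,415/1.42,.063)).round(4))
E
```

```text
tab top nose edge [-0.1289  0.0834  0.119 ]
tab end bottom [-0.1286  0.0822  0.063 ]
tab top L [-0.133   0.0834  0.119 ]
tab top R [-0.1248  0.0834  0.119 ]
nose [-0.1287  0.1399  0.063 ]
striker L [-0.1449  0.1223  0.072 ]
striker R [-0.1377  0.1222  0.072 ]
roof edge [-0.0888  0.0691  0.09  ]
board face [-0.1028  0.0527  0.066 ]
jamb corner [-0.0899  0.1101  0.09  ]
bar [-0.1286  0.0994  0.063 ]
pivot [-0.1291 -0.0678  0.063 ]
```

```bash
python3 - <<'E'
from h import *
n=W([.006,-.003,0]); p[:2]=n[:2]; np.save('cab.npy',p); print(p)
go(np.r_[W([-.135,.068,0])[:2],.089],p[2])
E
```

```text
[0.52772261 0.39263022 1.51059053]
turn [-0.001 -0.001 -0.003] then shift [-0.0017  0.004   0.152 ] q6 -1.03 tcp [0.4498 0.2581 0.241 ] t 1.8167
```

Call:
jog_arm(turn=[[0,0,0],[0,0,0],[0,0,0],[0,0,0],[0,0,0],[0,0,0],[0,0,0],[0,0,0],[0,0,0],[0,0,0],[0,0,0]], delta_pos=[[-0.002,0.004,0],[0,0,0.02],[0,0,0.02],[0,0,0.02],[0,0,0.02],[0,0,0.02],[0,0,0.02],[0,0,0.015],[0,0,0.01],[0,0,0.007],[0,0,0]], gripper=[0.036,0.036,0.036,0.036,0.036,0.036,0.036,0.036,0.036,0.036,0.036])

```text
time: 2.73
tool_pos: [0.4503, 0.264, 0.0879]
tcp_rot: [-0.092, -3.138, 0.002]
wrist_force: [-0.4, 0.0, -0.1]
width: 0.425
grip_force: 0.0
```

Call:
jog_arm(turn=[[0,0,0],[0,0,0],[0,0,0],[0,0,0],[0,0,0],[0,0,0]], delta_pos=[[0,0,0],[0,0,0],[0,0,0],[0,0,0],[0,0,0],[0,0,0]], gripper=[0.0,0.0,0.0,0.0,0.0,0.0], grip_force=30)

```text
time: 3.23
tool_pos: [0.4517, 0.2604, 0.0903]
tcp_rot: [0.093, 3.14, -0.009]
wrist_force: [-0.2, -10.5, 3.4]
width: 0.089
grip_force: 29.3
```

```bash
python3 - <<'E'
from h import *
s=read_state(); print(unit(s['tool_pos']), Ro.from_rotvec(s['tcp_rot']).as_matrix().round(3), s['width']*.0854)
E
```

```text
[-0.13652639  0.06788686  0.09031647] [[-0.998  0.059 -0.   ]
 [ 0.059  0.998 -0.006]
 [-0.    -0.006 -1.   ]] 0.007638461755817313
```

Call:
jog_arm(turn=[[0,0,0],[0,0.05,0],[0,0.05,0],[0,0.05,0],[0,0.05,0],[0,0.05,0],[0,0,0],[0,0,0],[0,0,0]], delta_pos=[[0,-0.003,0],[-0.002,0,-0.007],[-0.002,0,-0.007],[-0.002,0,-0.007],[-0.002,0,-0.007],[-0.002,0,-0.007],[0,0,0],[0,0,0],[0,0,0]], gripper=[0.0,0.0,0.0,0.0,0.0,0.0,0.0,0.0,0.0])

```text
time: 3.98
tool_pos: [0.4648, 0.2593, 0.1235]
tcp_rot: [-0.087, -2.891, -0.01]
wrist_force: [-2.3, -2.6, 1.0]
width: 0.081
grip_force: 30.7
```

```bash
python3 - <<'E'
from h import *
s=read_state(); print(unit(s['tool_pos']), Ro.from_rotvec(s['tcp_rot']).as_matrix().round(3), s['width']*.0854,s['wrist_force'],s['torque'])
E
```

```text
[-0.13683635  0.05478022  0.12353873] [[-0.967  0.06  -0.247]
 [ 0.058  0.998  0.014]
 [ 0.247 -0.001 -0.969]] 0.0069188964685935805 [-2.28348903 -2.57579284  0.95094955] [-0.51390648  0.21485177  0.12499442]
```

Call:
jog_arm(turn=[[0,0,0],[0,0,0],[0,0,0],[0,0,0],[0,0,0],[0,0,0],[0,0,0],[0,0,0],[0,0,0],[0,0,0],[0,0,0],[0,0,0],[0,0,0],[0,0,0],[0,0,0],[0,0,0]], delta_pos=[[0,-0.005,0],[0,-0.01,0],[0,-0.015,0],[0,-0.015,0],[0,-0.015,0],[0,-0.015,0],[0,-0.015,0],[0,-0.015,0],[0,-0.015,0],[0,-0.015,0],[0,-0.015,0],[0,-0.015,0],[0,-0.01,0],[0,-0.005,0],[0,0,0],[0,0,0]], gripper=[0.0,0.0,0.0,0.0,0.0,0.0,0.0,0.0,0.0,0.0,0.0,0.0,0.0,0.0,0.0,0.0])

```text
time: 5.32
tool_pos: [0.4533, 0.0791, 0.1232]
tcp_rot: [-0.087, -2.889, -0.009]
wrist_force: [-3.2, -1.0, 1.6]
width: 0.084
grip_force: 31.1
```

```bash
python3 - <<'E'
from h import *
s=read_state(); print(unit(s['tool_pos']), Ro.from_rotvec(s['tcp_rot']).as_matrix().round(3), s['width']*.0854,s['wrist_force'],s['torque'])
E
```

```text
[-0.31740701  0.0553964   0.123173  ] [[-0.967  0.06  -0.248]
 [ 0.059  0.998  0.014]
 [ 0.249 -0.001 -0.969]] 0.0071343573946778685 [-3.18959774 -0.95570165  1.60236261] [-0.17186291  0.63004621  0.05507645]
```

Call:
jog_arm(turn=[[0,-0.05,0],[0,-0.05,0],[0,-0.05,0],[0,-0.05,0],[0,-0.05,0],[0,0,0],[0,0,0],[0,0,0],[0,0,0],[0,0,0],[0,0,0],[0,0,0],[0,0,0],[0,0,0],[0,0,0],[0,0,0]], delta_pos=[[0.002,0,0.007],[0.002,0,0.007],[0.002,0,0.007],[0.002,0,0.007],[0.002,0,0.007],[0,0,0],[0,0,0],[0,0,0],[0,0,0],[0,0,0],[0,0,-0.01],[0,0,-0.02],[0,0,-0.03],[0,0,-0.03],[0,0,-0.03],[0,0,-0.03]], gripper=[0.0,0.0,0.0,0.0,0.0,0.0,0.036,0.036,0.036,0.036,0.036,0.036,0.036,0.036,0.036,0.036])

```text
time: 6.65
tool_pos: [0.4389, 0.081, 0.2423]
tcp_rot: [-0.094, -3.14, -0.0]
wrist_force: [0.2, -0.5, -0.3]
width: 0.421
grip_force: 0.0
```

```bash
python3 - <<'E'
from h import *
import pickle
im,c=cam('top'); pickle.dump((im,c),open('top1.pkl','wb')); save(im,'top1',(165,130,445,300),2.8)
E
```

```text
(no output)
```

View pics/top1.png

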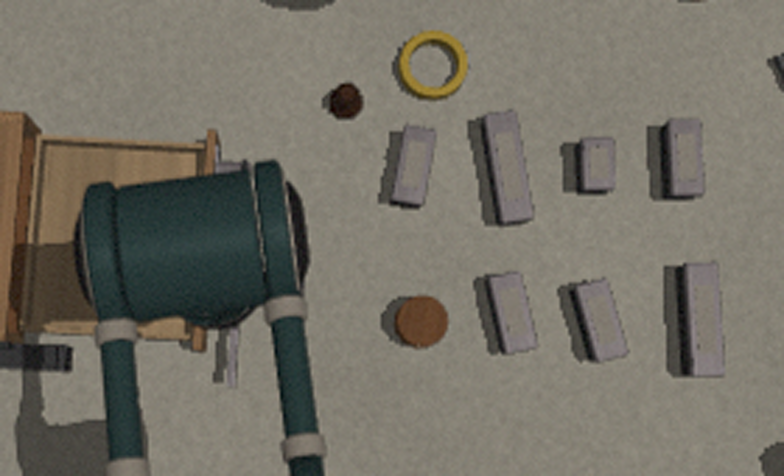

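The tray is out, with the bar beyond it at (230,350). In this crop the lid corners are readable: tin A around (413,165), B (683,157), C (512,312), D (600,320). The long tins, the short one and the bystanders are unmoved.

```bash
python3 - <<'E'
from h import *
import pickle
im,c=pickle.load(open('top1.pkl','rb'))
T=dict(A=[(406,125),(436,128),(421,206),(392,203)],B=[(664,118),(702,120),(703,196),(666,196)],C=[(488,274),(520,271),(537,348),(504,352)],D=[(573,285),(605,279),(627,353),(595,361)])
out={}
for n,q in T.items():
    w=np.array([ray(c,165+u/2.8,130+v/2.8,.045)[:2] for u,v in q])
    m=w.mean(0); L=(w[0]+w[1]-w[2]-w[3])/2; yaw=np.arctan2(L[1],L[0])
    print(n,m.round(4),'len',np.linalg.norm(L).round(4),'wid',np.linalg.norm(w[0]+w[3]-w[1]-w[2])/2,'yaw',yaw.round(3)); out[n]=(m,yaw)
pickle.dump(out,open('tins.pkl','wb'))
for n,(m,y) in out.items(): print(n);go(np.r_[m,.15],y+np.pi/2)
f=[W([-.01-.1805+x,y,.014]) for x in(.035,-.035) for y in(-.045,.045)]; print(np.round(f,3))
E
```

```text
A [ 0.5839 -0.1012] len 0.0823 wid 0.030226866075474788 yaw -0.2
B [ 0.5906 -0.3776] len 0.08 wid 0.03843294515366061 yaw -0.029
C [ 0.4347 -0.1973] len 0.0792 wid 0.032954982345312134 yaw 0.182
D [ 0.4258 -0.2853] len 0.0777 wid 0.033174723571606744 yaw 0.25
A
turn [0.003 0.011 0.14 ] then shift [-0.1746 -0.1511  0.0994] q6 -1.38 tcp [0.4428 0.0815 0.2494] t 6.7
B
turn [ 0.002  0.011 -0.031] then shift [-0.161  -0.4547  0.0994] q6 -1.38 tcp [0.4428 0.0815 0.2494] t 6.7
C
turn [ 0.001  0.011 -0.242] then shift [ 0.0583 -0.2728  0.0994] q6 -1.38 tcp [0.4428 0.0815 0.2494] t 6.7
D
turn [ 0.     0.011 -0.31 ] then shift [ 0.1071 -0.3513  0.0994] q6 -1.38 tcp [0.4428 0.0815 0.2494] t 6.7
[[0.563 0.235 0.014]
 [0.473 0.24  0.014]
 [0.559 0.165 0.014]
 [0.469 0.17  0.014]]
```

Call:
jog_arm(turn=[[0,0,0.07],[0,0.011,0.07],[0,0,0],[0,0,0],[0,0,0],[0,0,0],[0,0,0],[0,0,0],[0,0,0],[0,0,0],[0,0,0],[0,0,0]], delta_pos=[[0,0,0],[0,0,0],[-0.018,-0.016,0.01],[-0.018,-0.016,0.01],[-0.018,-0.016,0.01],[-0.018,-0.016,0.01],[-0.018,-0.016,0.01],[-0.018,-0.016,0.01],[-0.018,-0.016,0.01],[-0.018,-0.016,0.01],[-0.018,-0.016,0.01],[-0.012,-0.008,0.01]], gripper=[0.062,0.062,0.062,0.062,0.062,0.062,0.062,0.062,0.062,0.062,0.062,0.062])

```text
time: 7.7
tool_pos: [0.5797, -0.1045, 0.1382]
tcp_rot: [-0.314, -3.115, -0.0]
wrist_force: [0.4, 1.4, -0.3]
width: 0.725
grip_force: 0.0
```

```bash
python3 - <<'E'
from h import *
import pickle
im,c=cam('wrist'); save(im,'w2',k=1.42); pickle.dump((im,c),open('w2.pkl','wb'))
m,y=pickle.load(open('tins.pkl','rb'))['A']
go(np.r_[m,.015],y+np.pi/2)
for a in(.04,-.04):
  for b in(.017,-.017): print(np.round(np.array(proj(c,[m[0]+a*np.cos(y)-b*np.sin(y),m[1]+a*np.sin(y)+b*np.cos(y),.045]))*1.42))
E
```

```text
turn [-0.001 -0.012 -0.002] then shift [-0.0032  0.005   0.1208] q6 -1.59 tcp [ 0.5798 -0.1054  0.1358] t 7.75
[428. 361.]
[373. 361.]
[431. 230.]
[370. 230.]
```

View pics/w2.png

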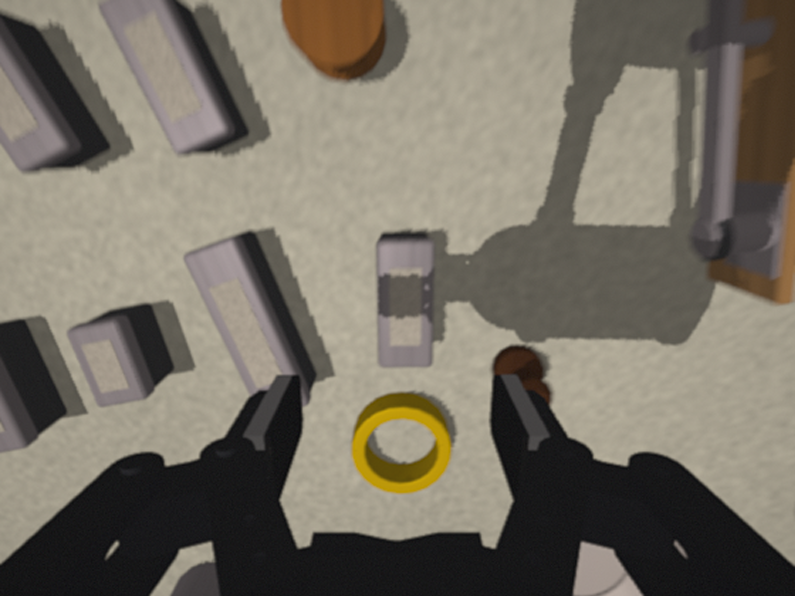

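Tin A lies at (378–433, 235–366), within 5 px of the prediction, aligned with the fingers. Descending.

Call:
jog_arm(turn=[[0,0,0],[0,0,0],[0,0,0],[0,0,0],[0,0,0],[0,0,0],[0,0,0],[0,0,0],[0,0,0],[0,0,0],[0,0,0],[0,0,0],[0,0,0],[0,0,0]], delta_pos=[[-0.005,0.006,0.01],[0,0,0.02],[0,0,0.02],[0,0,0.02],[0,0,0.02],[0,0,0.015],[0,0,0.01],[0,0,0.005],[0,0,0],[0,0,0],[0,0,0],[0,0,0],[0,0,0],[0,0,0]], gripper=[0.062,0.062,0.062,0.062,0.062,0.062,0.062,0.062,0.062,0.02,0.02,0.02,0.02,0.02], grip_force=40)

```text
time: 8.92
tool_pos: [0.5837, -0.0973, 0.0191]
tcp_rot: [-0.313, -3.116, -0.001]
wrist_force: [-0.9, 0.0, -0.1]
width: 0.235
grip_force: 0.0
```

Call:
jog_arm(turn=[[0,0,0],[0,0,0],[0,0,0],[0,0,0],[0,0,0],[0,0,0],[0,0,0]], delta_pos=[[0,0,-0.01],[0,0,-0.03],[0,0,-0.03],[0,0,-0.03],[0,0,-0.03],[0,0,-0.02],[0,0,0]], gripper=[0.02,0.02,0.02,0.02,0.02,0.02,0.02])

```text
time: 9.5
tool_pos: [0.5888, -0.0983, 0.1758]
tcp_rot: [0.313, 3.125, -0.001]
wrist_force: [0.3, 0.2, 1.2]
width: 0.233
grip_force: 0.0
```

```bash
python3 - <<'E'
from h import *
import pickle
im,c=cam('top'); save(im,'top2',(75,140,215,260),5); pickle.dump((im,c),open('top2.pkl','wb'))
go(np.r_[W([-.1555,-.045,0])[:2],.165],p[2])
E
```

```text
turn [-0.    -0.003 -0.14 ] then shift [0.044  0.3307 0.008 ] q6 -1.58 tcp [ 0.5874 -0.098   0.173 ] t 9.55
```

View pics/top2.png

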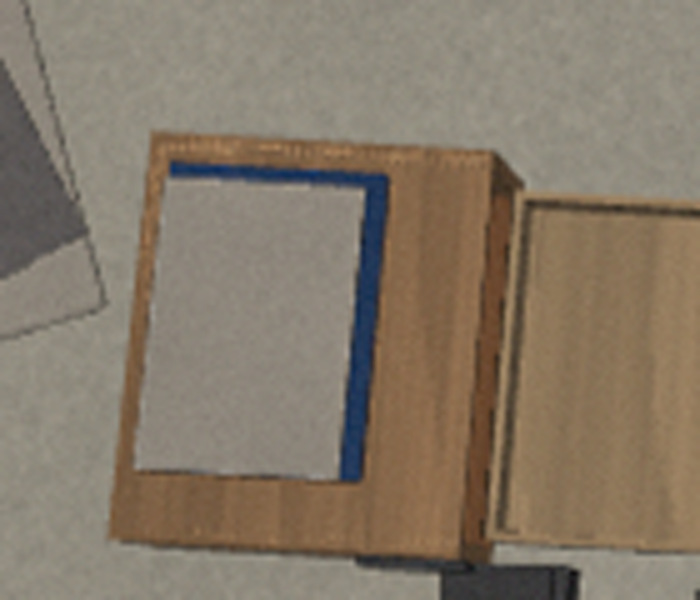

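The grip closed on nothing, with width 20 mm and no force. In this crop the tray is out and empty. The same picture should show where tin A went.

```bash
python3 - <<'E'
from h import *
import pickle
im,c=pickle.load(open('top2.pkl','rb')); save(im,'top2t',(165,130,445,300),2.8)
E
```

```text
(no output)
```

View pics/top2t.png

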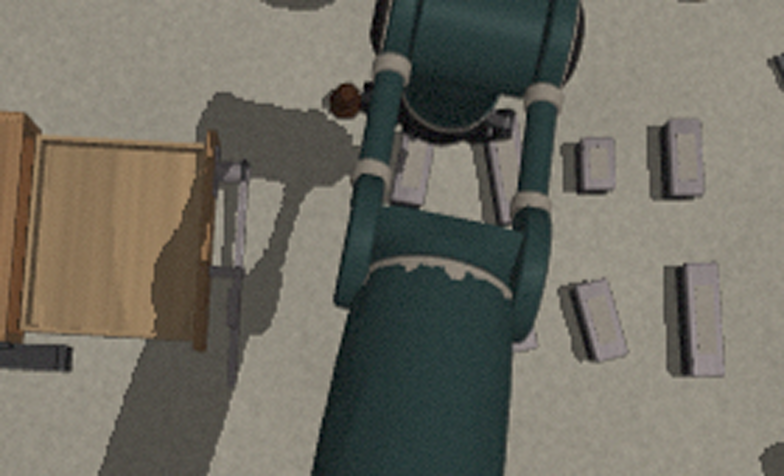

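```bash
python3 - <<'E'
from h import *
import pickle
im,c=cam('wrist'); save(im,'w3',k=1.42); pickle.dump((im,c),open('w3.pkl','wb'))
s=read_state(); print(s['tool_pos'],Ro.from_rotvec(s['tcp_rot']).as_matrix().round(3),s['width'],s['grip_force'])
m,y=pickle.load(open('tins.pkl','rb'))['A']
for a in(.04,-.04):
  for b in(.017,-.017): print(np.round(np.array(proj(c,[m[0]+a*np.cos(y)-b*np.sin(y),m[1]+a*np.sin(y)+b*np.cos(y),.045]))*1.42))
print('tcp px',np.array(proj(c,s['tool_pos']))*1.42)
E
```

```text
[ 0.58572177 -0.09770351  0.17045023] [[-0.98   0.199 -0.007]
 [ 0.199  0.98   0.001]
 [ 0.007 -0.    -1.   ]] 0.2332741113896048 0.0
[413. 330.]
[363. 330.]
[415. 211.]
[361. 211.]
tcp px [392.28666085 349.4062057 ]
```

View pics/w3.png

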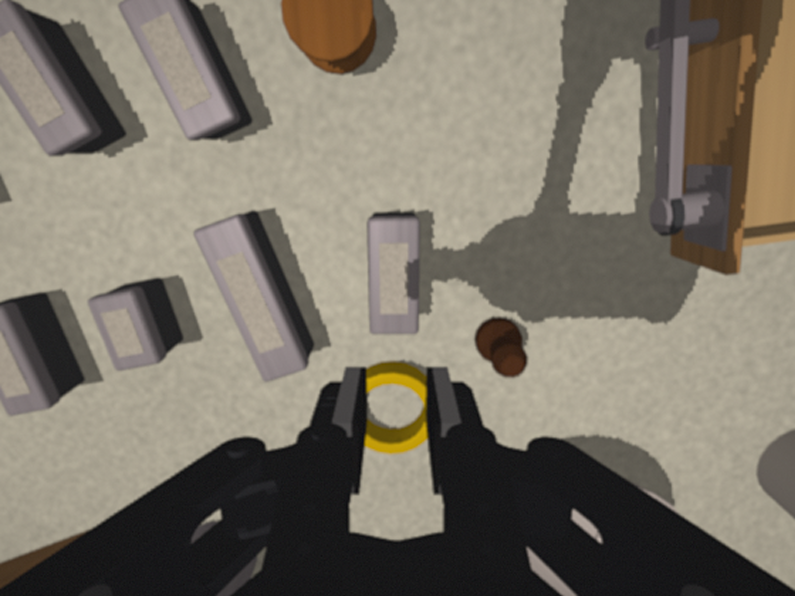

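```bash
python3 - <<'E'
from h import *
import pickle
for n,q in (('w2',[(378,366),(433,366),(432,236),(376,236)]),('w3',[(371,333),(419,333),(418,213),(368,213)])):
    im,c=pickle.load(open(n+'.pkl','rb'))
    w=np.array([ray(c,u/1.42,v/1.42,.045)[:2] for u,v in q]); L=w[0]+w[1]-w[2]-w[3]
    print(n,w.mean(0).round(4),np.linalg.norm(L)/2,np.linalg.norm(w[0]-w[1]),np.linalg.norm(w[2]-w[3]),np.arctan2(L[1],L[0]))
s=read_state();print(s)
E
```

```text
w2 [ 0.5879 -0.0995] 0.07994204274095623 0.03374608650480465 0.03160411362766681 -0.1848739520605385
w3 [ 0.5866 -0.0977] 0.08072513954642292 0.032651528972744134 0.03146872527062027 -0.1852136005530414
{'time': 9.6, 'q': array([-2.06942915e-01,  1.39910458e-01,  1.81382256e+00, -4.90096041e-04,
        1.19523348e+00, -1.57763445e+00]), 'joint_vel': array([ 0.00080835,  0.03268978,  0.05094254, -0.00103991, -0.00532464,
        0.00017421]), 'joint_torque': array([ 6.14292308e-03, -4.51262748e+01, -3.71605146e+01, -1.65233178e-03,
        1.17683719e-02,  9.32202488e-05]), 'tool_pos': array([ 0.58572177, -0.09770351,  0.17045023]), 'tcp_rot': array([-3.12779602e-01, -3.11856626e+00, -5.23447443e-04]), 'wrist_force': array([ 0.94445633,  0.32316177, -0.36530142]), 'torque': array([0.0287124 , 0.01855331, 0.00168523]), 'grip_force': 0.0, 'width': 0.2332741113896048}
```

Tin A was centred by the fingers but not held. I'll retry deeper, closing fully, and check before lifting.

Call:
jog_arm(turn=[[0,0,0],[0,0,0],[0,0,0],[0,0,0],[0,0,0],[0,0,0],[0,0,0],[0,0,0],[0,0,0],[0,0,0],[0,0,0],[0,0,0]], delta_pos=[[0,0,0],[0,0,0],[0,0,0],[0,0,0.02],[0,0,0.03],[0,0,0.03],[0,0,0.03],[0,0,0.025],[0,0,0.015],[0,0,0.01],[0,0,0],[0,0,0]], gripper=[0.062,0.062,0.062,0.062,0.062,0.062,0.062,0.062,0.062,0.062,0.062,0.062])

```text
time: 10.6
tool_pos: [0.5825, -0.097, 0.0076]
tcp_rot: [-0.312, -3.113, -0.001]
wrist_force: [0.6, -0.8, -0.4]
width: 0.728
grip_force: 0.0
```

Call:
jog_arm(turn=[[0,0,0],[0,0,0],[0,0,0],[0,0,0],[0,0,0],[0,0,0],[0,0,0]], delta_pos=[[0,0,0],[0,0,0],[0,0,0],[0,0,0],[0,0,0],[0,0,0],[0,0,0]], gripper=[0.0,0.0,0.0,0.0,0.0,0.0,0.0], grip_force=40)

```text
time: 11.18
tool_pos: [0.5846, -0.0976, 0.0103]
tcp_rot: [-0.313, -3.118, -0.0]
wrist_force: [-0.5, -0.6, 5.3]
width: 0.381
grip_force: 40.1
```

Call:
jog_arm(turn=[[0,0,0],[0,0,0],[0,0,0],[0,0,0],[0,0,0],[0,0,0],[0,0,0]], delta_pos=[[0,0,-0.01],[0,0,-0.03],[0,0,-0.03],[0,0,-0.03],[0,0,-0.03],[0,0,-0.02],[0,0,0]], gripper=[0.0,0.0,0.0,0.0,0.0,0.0,0.0])

```text
time: 11.77
tool_pos: [0.5883, -0.098, 0.1649]
tcp_rot: [-0.313, -3.125, 0.0]
wrist_force: [0.8, -0.3, -1.1]
width: 0.384
grip_force: 40.3
```

```bash
python3 - <<'E'
from h import *
import pickle
im,c=pickle.load(open('top2.pkl','rb'))
# tray measurement from top2 crops (5x, off 75,140) and top2t (2.8x, off 165,130)
for n,u,v,z in (('rear in top',75+527/5,140+203/5,.044),('rear in bot',75+500/5,140+530/5,.044),('front in top',165+203/2.8,130+147/2.8,.06),('front in bot',165+193/2.8,130+340/2.8,.06),('pivot',165+243/2.8,130+165/2.8,.063)): print(n,unit(ray(c,u,v,z)).round(4))
go(np.r_[W([-.1555,-.045,0])[:2],.165],p[2])
E
```

```text
rear in top [-0.1107 -0.0899  0.044 ]
rear in bot [-0.1108  0.0967  0.044 ]
front in top [-0.2751 -0.0903  0.06  ]
front in bot [-0.2777  0.1038  0.06  ]
pivot [-0.3166 -0.0736  0.063 ]
turn [-0.    -0.001 -0.14 ] then shift [ 4.500e-02  3.306e-01 -1.000e-04] q6 -1.58 tcp [ 0.5883 -0.098   0.1649] t 11.7667
```

Call:
jog_arm(turn=[[0,0,-0.07],[0,0,-0.07],[0,0,0],[0,0,0],[0,0,0],[0,0,0],[0,0,0],[0,0,0],[0,0,0],[0,0,0],[0,0,0],[0,0,0],[0,0,0],[0,0,0],[0,0,0],[0,0,0],[0,0,0]], delta_pos=[[0,0,0],[0,0,0],[0.002,0.01,0],[0.003,0.02,0],[0.004,0.027,0],[0.004,0.027,0],[0.004,0.027,0],[0.004,0.027,0],[0.004,0.027,0],[0.004,0.027,0],[0.004,0.027,0],[0.004,0.027,0],[0.004,0.027,0],[0.004,0.027,0],[0,0.02,0],[0,0.01,0],[0,0,0]], gripper=[0.0,0.0,0.0,0.0,0.0,0.0,0.0,0.0,0.0,0.0,0.0,0.0,0.0,0.0,0.0,0.0,0.0])

```text
time: 13.18
tool_pos: [0.5583, 0.2369, 0.1581]
tcp_rot: [-0.091, -3.128, -0.002]
wrist_force: [0.3, 0.1, -1.1]
width: 0.382
grip_force: 40.3
```

```bash
python3 - <<'E'
from h import *
go(np.r_[W([-.154,-.045,0])[:2],.026],p[2])
E
```

```text
turn [ 0.001 -0.013  0.002] then shift [-0.0051 -0.0003  0.1321] q6 -1.16 tcp [0.5583 0.2369 0.1581] t 13.1833
```

Call:
jog_arm(turn=[[0,0,0],[0,0,0],[0,0,0],[0,0,0],[0,0,0],[0,0,0],[0,0,0],[0,0,0],[0,0,0],[0,0,0],[0,0,0]], delta_pos=[[-0.003,0,0],[0,0,0.015],[0,0,0.025],[0,0,0.025],[0,0,0.025],[0,0,0.02],[0,0,0.015],[0,0,0.008],[0,0,0.003],[0,0,0],[0,0,0]], gripper=[0.0,0.0,0.0,0.0,0.0,0.0,0.0,0.0,0.0,0.0,0.0])

```text
time: 14.1
tool_pos: [0.5617, 0.2337, 0.0238]
tcp_rot: [-0.096, -3.13, -0.002]
wrist_force: [-0.5, 0.7, -1.8]
width: 0.38
grip_force: 41.4
```

Call:
jog_arm(turn=[[0,0,0],[0,0,0],[0,0,0],[0,0,0],[0,0,0],[0,0,0],[0,0,0],[0,0,0]], delta_pos=[[0,0,0],[0,0,0],[0,0,0],[0,0,-0.02],[0,0,-0.03],[0,0,-0.03],[0,0,-0.03],[0,0,-0.03]], gripper=[0.046,0.046,0.046,0.046,0.046,0.046,0.046,0.046])

```text
time: 14.77
tool_pos: [0.5624, 0.2344, 0.1646]
tcp_rot: [-0.094, -3.13, -0.002]
wrist_force: [1.0, -1.5, -0.4]
width: 0.539
grip_force: 0.0
```

```bash
python3 - <<'E'
from h import *
import pickle
im,c=cam('top'); pickle.dump((im,c),open('top3.pkl','wb')); a=pickle.load(open('top1.pkl','rb'))[0]
# change check around tins B,C,D, against top1
for n,(m,y) in pickle.load(open('tins.pkl','rb')).items():
    u,v=map(int,proj(c,[*m,.045])); s=np.s_[v-18:v+18,u-14:u+14]; print(n,np.abs(im[s].astype(int)-a[s]).mean().round(1))
m,y=pickle.load(open('tins.pkl','rb'))['B']; go(np.r_[m,.14],y+np.pi/2)
E
```

```text
A 20.6
B 5.1
C 28.5
D 5.2
turn [ 0.006 -0.    -0.031] then shift [-0.0417 -0.6126  0.0325] q6 -1.16 tcp [0.5666 0.2359 0.1725] t 14.8167
```

Call:
jog_arm(turn=[[0,0,-0.031],[0,0,0],[0,0,0],[0,0,0],[0,0,0],[0,0,0],[0,0,0],[0,0,0],[0,0,0],[0,0,0],[0,0,0],[0,0,0],[0,0,0],[0,0,0],[0,0,0],[0,0,0],[0,0,0],[0,0,0],[0,0,0],[0,0,0]], delta_pos=[[0,-0.02,0],[-0.003,-0.035,0],[-0.003,-0.035,0],[-0.003,-0.035,0],[-0.003,-0.035,0],[-0.003,-0.035,0],[-0.003,-0.035,0],[-0.003,-0.035,0],[-0.003,-0.035,0],[-0.003,-0.035,0],[-0.003,-0.035,0],[-0.003,-0.035,0],[-0.003,-0.035,0],[-0.003,-0.035,0],[-0.003,-0.035,0],[-0.003,-0.035,0],[0,-0.035,0],[0,-0.03,0],[0,0,0],[0,0,0]], gripper=[0.062,0.062,0.062,0.062,0.062,0.062,0.062,0.062,0.062,0.062,0.062,0.062,0.062,0.062,0.062,0.062,0.062,0.062,0.062,0.062])

```text
time: 16.48
tool_pos: [0.5888, -0.3783, 0.1613]
tcp_rot: [-0.05, -3.13, -0.003]
wrist_force: [-0.4, -0.1, 0.2]
width: 0.725
grip_force: 0.0
```

```bash
python3 - <<'E'
from h import *
import pickle
m,y=pickle.load(open('tins.pkl','rb'))['B']; m=m+[.003,.003]
go(np.r_[m,.010],y+np.pi/2)
im,c=cam('wrist'); pickle.dump((im,c),open('w4.pkl','wb'))
q=np.array([proj(c,[m[0]+a*np.cos(y)-b*np.sin(y),m[1]+a*np.sin(y)+b*np.cos(y),.045]) for a,b in((.04,.017),(.04,-.017),(-.04,-.017),(-.04,.017))])
cv2.polylines(im,[(q*16).round().astype(int).reshape(-1,1,2)],True,(255,0,0),1,cv2.LINE_AA,4); a=im
t,ct=cam('top'); b=t[130:300,165:445]
save(np.vstack([cv2.resize(a,(420,315)),cv2.resize(b,(420,255))]),'mix1')
E
```

```text
turn [ 0.002 -0.011 -0.003] then shift [-0.0047  0.0038  0.1513] q6 -2.14 tcp [ 0.5888 -0.3783  0.1613] t 16.4833
```

View pics/mix1.png

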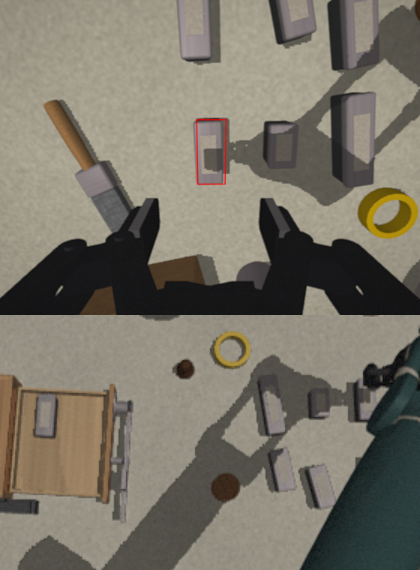

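Tin B is under its predicted box, a couple of mm to the left, and tin A stands in its tray slot. Tin C has been knocked and is now near (280,468) in the lower panel. I'll grasp B now and re-measure C afterwards.

Call:
jog_arm(turn=[[0,-0.011,0],[0,0,0],[0,0,0],[0,0,0],[0,0,0],[0,0,0],[0,0,0],[0,0,0],[0,0,0],[0,0,0]], delta_pos=[[-0.004,0.002,0.01],[0,0,0.03],[0,0,0.03],[0,0,0.03],[0,0,0.025],[0,0,0.015],[0,0,0.008],[0,0,0.003],[0,0,0],[0,0,0]], gripper=[0.062,0.062,0.062,0.062,0.062,0.062,0.062,0.062,0.062,0.062])

```text
time: 17.42
tool_pos: [0.5946, -0.375, 0.0126]
tcp_rot: [0.045, 3.139, -0.0]
wrist_force: [-0.1, 0.1, -0.3]
width: 0.729
grip_force: 0.0
```

Call:
jog_arm(turn=[[0,0,0],[0,0,0],[0,0,0],[0,0,0],[0,0,0],[0,0,0],[0,0,0]], delta_pos=[[0,0,0],[0,0,0],[0,0,0],[0,0,0],[0,0,0],[0,0,0],[0,0,0]], gripper=[0.0,0.0,0.0,0.0,0.0,0.0,0.0], grip_force=40)

```text
time: 18.0
tool_pos: [0.5944, -0.3756, 0.013]
tcp_rot: [0.045, 3.138, -0.001]
wrist_force: [-1.3, 0.5, 6.7]
width: 0.377
grip_force: 39.2
```

Call:
jog_arm(turn=[[0,0,0],[0,0,0],[0,0,0],[0,0,0],[0,0,0],[0,0,0],[0,0,0],[0,0,0]], delta_pos=[[0,0,-0.01],[0,0,-0.03],[0,0,-0.03],[0,0,-0.03],[0,0,-0.03],[0,0,-0.025],[0,0,0],[0,0,0]], gripper=[0.0,0.0,0.0,0.0,0.0,0.0,0.0,0.0])

```text
time: 18.67
tool_pos: [0.5943, -0.3754, 0.1686]
tcp_rot: [0.045, 3.137, -0.002]
wrist_force: [-0.3, -0.9, -0.7]
width: 0.377
grip_force: 39.8
```

```bash
python3 - <<'E'
from h import *
go(np.r_[W([-.154,.045,0])[:2],.165],p[2])
E
```

```text
turn [-0.001  0.004  0.031] then shift [0.1577 0.6086 0.0036] q6 -2.14 tcp [ 0.5943 -0.3754  0.1686] t 18.6667
```

Call:
jog_arm(turn=[[0,0,0.031],[0,0,0],[0,0,0],[0,0,0],[0,0,0],[0,0,0],[0,0,0],[0,0,0],[0,0,0],[0,0,0],[0,0,0],[0,0,0],[0,0,0],[0,0,0],[0,0,0],[0,0,0],[0,0,0],[0,0,0],[0,0,0],[0,0,0]], delta_pos=[[0,0,0],[0.005,0.02,0],[0.009,0.035,0],[0.009,0.035,0],[0.009,0.035,0],[0.009,0.035,0],[0.009,0.035,0],[0.009,0.035,0],[0.009,0.035,0],[0.009,0.035,0],[0.009,0.035,0],[0.009,0.035,0],[0.009,0.035,0],[0.009,0.035,0],[0.009,0.035,0],[0.009,0.035,0],[0.009,0.035,0],[0.009,0.035,0],[0.009,0.029,0],[0,0,0]], gripper=[0.0,0.0,0.0,0.0,0.0,0.0,0.0,0.0,0.0,0.0,0.0,0.0,0.0,0.0,0.0,0.0,0.0,0.0,0.0,0.0])

```text
time: 20.33
tool_pos: [0.4687, 0.2468, 0.1642]
tcp_rot: [-0.087, -3.136, -0.004]
wrist_force: [-0.1, 0.1, -1.2]
width: 0.381
grip_force: 40.0
```

```bash
python3 - <<'E'
from h import *
import pickle
go(np.r_[W([-.154,.045,0])[:2],.027],p[2])
t,ct=cam('top'); pickle.dump((t,ct),open('top4.pkl','wb')); save(t,'top4',(300,190,420,290),5)
go(np.r_[W([-.154,.045,0])[:2],.027],p[2])
E
```

```text
turn [ 0.002 -0.005  0.005] then shift [-0.0051 -0.0049  0.1372] q6 -1.08 tcp [0.4687 0.2468 0.1642] t 20.3333
turn [-0.    -0.004  0.005] then shift [-0.0044 -0.0025  0.1371] q6 -1.08 tcp [0.4693 0.2444 0.1641] t 20.3833
```

View pics/top4.png

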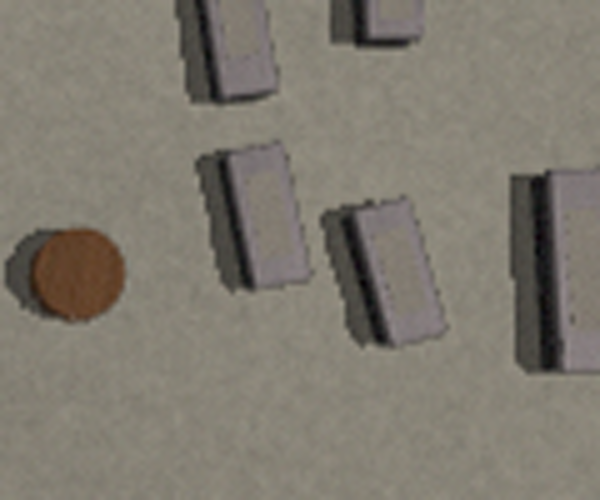

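Tin C's lid now has corners (226,152), (278,142), (308,280), (254,290), and D's are (352,210), (405,198), (445,333), (390,345). The gap between them is about 27 mm, so I'll open narrowly for C. Lowering B into the tray.

Call:
jog_arm(turn=[[0,0,0],[0,0,0],[0,0,0],[0,0,0],[0,0,0],[0,0,0],[0,0,0],[0,0,0],[0,0,0],[0,0,0],[0,0,0]], delta_pos=[[-0.004,-0.001,0],[0,0,0.015],[0,0,0.025],[0,0,0.025],[0,0,0.025],[0,0,0.02],[0,0,0.015],[0,0,0.008],[0,0,0.004],[0,0,0],[0,0,0]], gripper=[0.0,0.0,0.0,0.0,0.0,0.0,0.0,0.0,0.0,0.0,0.0])

```text
time: 21.3
tool_pos: [0.4766, 0.2413, 0.0301]
tcp_rot: [0.095, 3.139, 0.003]
wrist_force: [0.3, 0.0, -0.9]
width: 0.377
grip_force: 40.0
```

Call:
jog_arm(turn=[[0,0,0],[0,0,0],[0,0,0],[0,0,0],[0,0,0],[0,0,0],[0,0,0],[0,0,0],[0,0,0]], delta_pos=[[0,0,0],[0,0,0],[0,0,0],[0,0,-0.02],[0,0,-0.03],[0,0,-0.03],[0,0,-0.03],[0,0,-0.03],[0,0,0]], gripper=[0.046,0.046,0.046,0.046,0.046,0.046,0.046,0.046,0.046])

```text
time: 22.05
tool_pos: [0.4805, 0.2438, 0.1781]
tcp_rot: [0.093, 3.128, 0.012]
wrist_force: [1.7, 1.8, 1.6]
width: 0.543
grip_force: 0.0
```

```bash
python3 - <<'E'
from h import *
import pickle
im,c=pickle.load(open('top4.pkl','rb'))
T=dict(C=[(226,152),(278,142),(308,280),(254,290)],D=[(352,210),(405,198),(445,333),(390,345)])
out={}
for n,q in T.items():
    w=np.array([ray(c,300+u/5,190+v/5,.045)[:2] for u,v in q])
    m=w.mean(0)+[.003,.003]; L=(w[0]+w[1]-w[2]-w[3])/2; yaw=np.arctan2(L[1],L[0])
    print(n,m.round(4),'len',np.linalg.norm(L).round(4),'wid',np.linalg.norm(w[0]+w[3]-w[1]-w[2])/2,'yaw',yaw.round(3)); out[n]=(m,yaw)
    go(np.r_[m,.16],yaw+np.pi/2)
pickle.dump(out,open('tins2.pkl','wb'))
E
```

```text
C [ 0.4601 -0.2101] len 0.0793 wid 0.030593410267491333 yaw 0.177
turn [ 0.006  0.013 -0.236] then shift [ 0.1    -0.4432  0.0181] q6 -1.09 tcp [0.4805 0.2438 0.1781] t 22.05
D [ 0.4283 -0.2832] len 0.0782 wid 0.03137343535559978 yaw 0.245
turn [ 0.006  0.013 -0.305] then shift [ 0.1787 -0.4985  0.0181] q6 -1.09 tcp [0.4805 0.2438 0.1781] t 22.05
```

Call:
jog_arm(turn=[[0,0,-0.08],[0,0,-0.08],[0,0,-0.076],[0,0,0],[0,0,0],[0,0,0],[0,0,0],[0,0,0],[0,0,0],[0,0,0],[0,0,0],[0,0,0],[0,0,0],[0,0,0],[0,0,0],[0,0,0],[0,0,0],[0,0,0],[0,0,0],[0,0,0]], delta_pos=[[0,0,0],[0,0,0],[0,0,0],[0.005,-0.02,0],[0.007,-0.032,0],[0.007,-0.032,0],[0.007,-0.032,0],[0.007,-0.032,0],[0.007,-0.032,0],[0.007,-0.032,0],[0.007,-0.032,0],[0.007,-0.032,0],[0.007,-0.032,0],[0.007,-0.032,0],[0.007,-0.032,0],[0.007,-0.032,0],[0.006,-0.025,0],[0.005,-0.014,0.01],[0,0,0],[0,0,0]], gripper=[0.05,0.05,0.05,0.05,0.05,0.05,0.05,0.05,0.05,0.05,0.05,0.05,0.05,0.05,0.05,0.05,0.05,0.05,0.05,0.05])

```text
time: 23.72
tool_pos: [0.4544, -0.2123, 0.1585]
tcp_rot: [0.273, -3.129, -0.004]
wrist_force: [-0.4, 0.0, 0.1]
width: 0.588
grip_force: 0.0
```

```bash
python3 - <<'E'
from h import *
import pickle
T=pickle.load(open('tins2.pkl','rb'))
im,c=cam('wrist'); pickle.dump((im,c),open('w5.pkl','wb'))
m,y=T['C']; go(np.r_[m,.010],y+np.pi/2)
for n,(m,y) in T.items():
    q=np.array([proj(c,[m[0]+a*np.cos(y)-b*np.sin(y),m[1]+a*np.sin(y)+b*np.cos(y),.045]) for a,b in((.04,.017),(.04,-.017),(-.04,-.017),(-.04,.017))])
    cv2.polylines(im,[(q*16).round().astype(int).reshape(-1,1,2)],True,(255,0,0),1,cv2.LINE_AA,4)
save(im,'w5',k=1.42)
E
```

```text
turn [ 0.002  0.    -0.001] then shift [-0.0055  0.0007  0.1488] q6 -2.23 tcp [ 0.4548 -0.2118  0.1588] t 23.7667
```

View pics/w5.png

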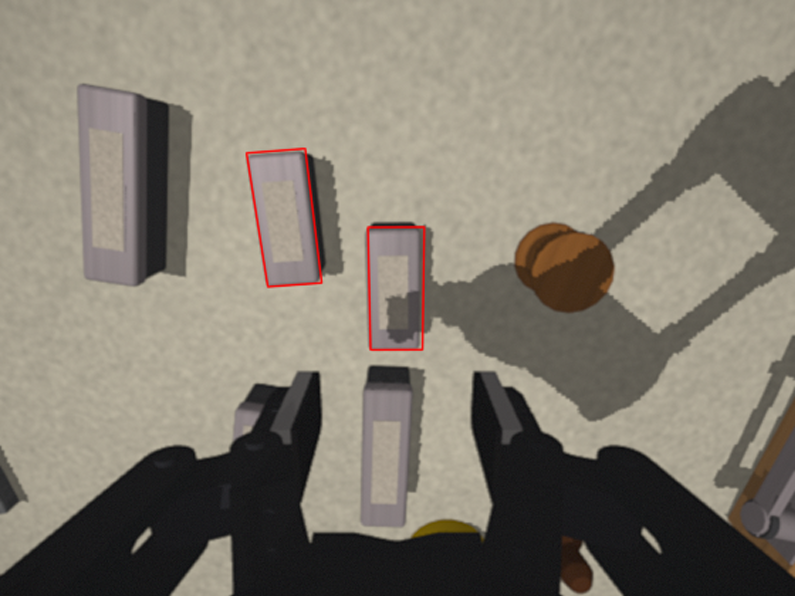

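The predicted boxes lie on C (368–424, 226–350) and D. The fingers are aligned with C. The gap to D is about 28 mm, so I'm narrowing the opening slightly.

Call:
jog_arm(turn=[[0,0,0],[0,0,0],[0,0,0],[0,0,0],[0,0,0],[0,0,0],[0,0,0],[0,0,0],[0,0,0],[0,0,0]], delta_pos=[[-0.004,0.001,0.01],[0,0,0.03],[0,0,0.03],[0,0,0.03],[0,0,0.025],[0,0,0.015],[0,0,0.007],[0,0,0],[0,0,0],[0,0,0]], gripper=[0.047,0.047,0.047,0.047,0.047,0.047,0.047,0.047,0.047,0.047])

```text
time: 24.6
tool_pos: [0.4603, -0.2105, 0.0133]
tcp_rot: [-0.277, 3.127, 0.0]
wrist_force: [0.5, -1.5, 1.2]
width: 0.551
grip_force: 0.0
```

Call:
jog_arm(turn=[[0,0,0],[0,0,0],[0,0,0],[0,0,0],[0,0,0],[0,0,0],[0,0,0]], delta_pos=[[0,0,0],[0,0,0],[0,0,0],[0,0,0],[0,0,0],[0,0,0],[0,0,0]], gripper=[0.0,0.0,0.0,0.0,0.0,0.0,0.0], grip_force=40)

```text
time: 25.18
tool_pos: [0.4605, -0.2112, 0.0138]
tcp_rot: [-0.275, 3.126, -0.001]
wrist_force: [-0.1, -0.6, 7.2]
width: 0.378
grip_force: 39.6
```

Call:
jog_arm(turn=[[0,0,0],[0,0,0],[0,0,0],[0,0,0],[0,0,0],[0,0,0],[0,0,0],[0,0,0]], delta_pos=[[0,0,-0.01],[0,0,-0.03],[0,0,-0.03],[0,0,-0.03],[0,0,-0.03],[0,0,-0.025],[0,0,0],[0,0,0]], gripper=[0.0,0.0,0.0,0.0,0.0,0.0,0.0,0.0])

```text
time: 25.85
tool_pos: [0.4597, -0.2111, 0.1688]
tcp_rot: [-0.276, 3.126, -0.001]
wrist_force: [-0.8, -0.5, -3.4]
width: 0.375
grip_force: 40.3
```

```bash
python3 - <<'E'
from h import *
go(np.r_[W([-.224,-.045,0])[:2],.17],p[2])
E
```

```text
turn [-0.001  0.004  0.236] then shift [-0.0766  0.3827 -0.0012] q6 -2.23 tcp [ 0.4597 -0.2111  0.1688] t 25.85
```

Call:
jog_arm(turn=[[0,0,0.08],[0,0,0.08],[0,0,0.076],[0,0,0],[0,0,0],[0,0,0],[0,0,0],[0,0,0],[0,0,0],[0,0,0],[0,0,0],[0,0,0],[0,0,0],[0,0,0],[0,0,0],[0,0,0],[0,0,0],[0,0,0],[0,0,0],[0,0,0]], delta_pos=[[0,0,0],[0,0,0],[0,0,0],[-0.003,0.015,0],[-0.006,0.029,0],[-0.006,0.029,0],[-0.006,0.029,0],[-0.006,0.029,0],[-0.006,0.029,0],[-0.006,0.029,0],[-0.006,0.029,0],[-0.006,0.029,0],[-0.006,0.029,0],[-0.006,0.029,0],[-0.006,0.029,0],[-0.006,0.029,0],[-0.002,0.015,0],[0,0.006,0],[0,0,0],[0,0,0]], gripper=[0.0,0.0,0.0,0.0,0.0,0.0,0.0,0.0,0.0,0.0,0.0,0.0,0.0,0.0,0.0,0.0,0.0,0.0,0.0,0.0])

```text
time: 27.52
tool_pos: [0.5574, 0.1672, 0.1662]
tcp_rot: [-0.093, -3.138, 0.0]
wrist_force: [-1.0, -0.2, -1.9]
width: 0.374
grip_force: 40.3
```

```bash
python3 - <<'E'
from h import *
go(np.r_[W([-.222,-.045,0])[:2],.028],p[2])
E
```

```text
turn [-0.    -0.002  0.001] then shift [-0.0018  0.0012  0.1382] q6 -1.26 tcp [0.5574 0.1672 0.1662] t 27.5167
```

Call:
jog_arm(turn=[[0,0,0],[0,0,0],[0,0,0],[0,0,0],[0,0,0],[0,0,0],[0,0,0],[0,0,0],[0,0,0],[0,0,0],[0,0,0]], delta_pos=[[-0.002,0.001,0],[0,0,0.015],[0,0,0.025],[0,0,0.025],[0,0,0.025],[0,0,0.02],[0,0,0.015],[0,0,0.01],[0,0,0.004],[0,0,0],[0,0,0]], gripper=[0.0,0.0,0.0,0.0,0.0,0.0,0.0,0.0,0.0,0.0,0.0])

```text
time: 28.43
tool_pos: [0.5615, 0.1688, 0.0294]
tcp_rot: [0.095, 3.138, 0.003]
wrist_force: [-0.5, -0.1, -1.1]
width: 0.375
grip_force: 40.3
```

Call:
jog_arm(turn=[[0,0,0],[0,0,0],[0,0,0],[0,0,0],[0,0,0],[0,0,0],[0,0,0],[0,0,0],[0,0,0],[0,0,0]], delta_pos=[[0,0,0],[0,0,0],[0,0,0],[0,0,-0.02],[0,0,-0.03],[0,0,-0.03],[0,0,-0.03],[0,0,-0.03],[0,0,0],[0,0,0]], gripper=[0.046,0.046,0.046,0.046,0.046,0.046,0.046,0.046,0.046,0.046])

```text
time: 29.27
tool_pos: [0.563, 0.1697, 0.1721]
tcp_rot: [0.093, 3.133, 0.005]
wrist_force: [0.6, -0.3, -1.4]
width: 0.541
grip_force: 0.0
```

```bash
python3 - <<'E'
from h import *
import pickle
m,y=pickle.load(open('tins2.pkl','rb'))['D']; go(np.r_[m,.16],y+np.pi/2)
E
```

```text
turn [ 0.003  0.007 -0.305] then shift [ 0.2407 -0.4066  0.0121] q6 -1.26 tcp [0.563  0.1697 0.1721] t 29.2667
```

Call:
jog_arm(turn=[[0,0,-0.08],[0,0,-0.08],[0,0,-0.08],[0,0,-0.065],[0,0,0],[0,0,0],[0,0,0],[0,0,0],[0,0,0],[0,0,0],[0,0,0],[0,0,0],[0,0,0],[0,0,0],[0,0,0],[0,0,0],[0,0,0],[0,0,0],[0,0,0],[0,0,0]], delta_pos=[[0,0,0],[0,0,0],[0,0,0],[0,0,0],[0.01,-0.018,0],[0.018,-0.03,0],[0.018,-0.03,0],[0.018,-0.03,0],[0.018,-0.03,0],[0.018,-0.03,0],[0.018,-0.03,0],[0.018,-0.03,0],[0.018,-0.03,0],[0.018,-0.03,0],[0.018,-0.03,0],[0.018,-0.03,0],[0.018,-0.03,0],[0.012,-0.02,0],[0.003,-0.008,0],[0,0,0]], gripper=[0.056,0.056,0.056,0.056,0.056,0.056,0.056,0.056,0.056,0.056,0.056,0.056,0.056,0.056,0.056,0.056,0.056,0.056,0.056,0.056])

```text
time: 30.93
tool_pos: [0.4242, -0.2844, 0.1664]
tcp_rot: [0.379, -3.117, -0.004]
wrist_force: [0.1, 0.2, -0.1]
width: 0.657
grip_force: 0.0
```

```bash
python3 - <<'E'
from h import *
import pickle
T=pickle.load(open('tins2.pkl','rb'))
m,y=T['D']; go(np.r_[m,.010],y+np.pi/2)
a,_=pickle.load(open('w5.pkl','rb'));im,c=cam('wrist'); go(np.r_[m,.010],y+np.pi/2)
# check: brightest-lid edges near predicted quad, mean colour in vs ring
q=np.array([proj(c,[m[0]+a*np.cos(y)-b*np.sin(y),m[1]+a*np.sin(y)+b*np.cos(y),.045]) for a,b in((.04,.017),(.04,-.017),(-.04,-.017),(-.04,.017))]).round()
print(q)
v=int(q[:,1].mean()); u0=int(q[:,0].min()); print(im[v-20,u0-12:u0+60].astype(int)[:,2]-im[v-20,u0-12:u0+60,1])
E
```

```text
turn [ 0.003 -0.001 -0.003] then shift [-0.0042  0.0002  0.1564] q6 -2.45 tcp [ 0.4242 -0.2844  0.1664] t 30.9333
turn [ 0.004 -0.001 -0.002] then shift [-0.0035 -0.001   0.1565] q6 -2.45 tcp [ 0.4247 -0.2831  0.1665] t 30.9833
[[296. 241.]
 [260. 241.]
 [258. 156.]
 [297. 156.]]
[-18 -18 -17 -18 -18 -18 -18 -20 -19 -20 -17 -10   0   2   2   2   1   1
   2  -6 -12 -15 -16 -15 -15 -15 -14 -15 -15 -14 -14 -14 -14 -14 -14 -15
 -14 -16 -15 -14  -8   0   2   1   1   1   2   1  -2  -7  -9  -9 -10 -10
 -10  -9  -9 -13 -16 -18 -18 -17 -18 -18 -19 -19 -18 -18 -18 -20 -18 -18]
```

Call:
jog_arm(turn=[[0,0,0],[0,0,0],[0,0,0],[0,0,0],[0,0,0],[0,0,0],[0,0,0],[0,0,0],[0,0,0],[0,0,0]], delta_pos=[[-0.003,-0.001,0.015],[0,0,0.03],[0,0,0.03],[0,0,0.03],[0,0,0.025],[0,0,0.015],[0,0,0.008],[0,0,0.002],[0,0,0],[0,0,0]], gripper=[0.056,0.056,0.056,0.056,0.056,0.056,0.056,0.056,0.056,0.056])

```text
time: 31.82
tool_pos: [0.4297, -0.2834, 0.0139]
tcp_rot: [-0.385, 3.116, 0.0]
wrist_force: [-0.2, 0.4, 0.2]
width: 0.652
grip_force: 0.0
```

Call:
jog_arm(turn=[[0,0,0],[0,0,0],[0,0,0],[0,0,0],[0,0,0],[0,0,0],[0,0,0]], delta_pos=[[0,0,0],[0,0,0],[0,0,0],[0,0,0],[0,0,0],[0,0,0],[0,0,0]], gripper=[0.0,0.0,0.0,0.0,0.0,0.0,0.0], grip_force=40)

```text
time: 32.4
tool_pos: [0.43, -0.2845, 0.0145]
tcp_rot: [-0.383, 3.115, -0.001]
wrist_force: [-0.4, 0.1, 6.6]
width: 0.375
grip_force: 39.5
```

Call:
jog_arm(turn=[[0,0,0],[0,0,0],[0,0,0],[0,0,0],[0,0,0],[0,0,0],[0,0,0],[0,0,0]], delta_pos=[[0,0,-0.01],[0,0,-0.03],[0,0,-0.03],[0,0,-0.03],[0,0,-0.03],[0,0,-0.03],[0,0,0],[0,0,0]], gripper=[0.0,0.0,0.0,0.0,0.0,0.0,0.0,0.0])

```text
time: 33.07
tool_pos: [0.4297, -0.2844, 0.1755]
tcp_rot: [-0.384, 3.114, -0.003]
wrist_force: [0.8, 0.9, -2.0]
width: 0.373
grip_force: 40.1
```

```bash
python3 - <<'E'
from h import *
go(np.r_[W([-.222,.045,0])[:2],.17],p[2])
E
```

```text
turn [-0.002  0.004  0.305] then shift [-0.0121  0.4597  0.0055] q6 -2.45 tcp [ 0.4297 -0.2844  0.1755] t 33.0667
```

Call:
jog_arm(turn=[[0,0,0.08],[0,0,0.08],[0,0,0.08],[0,0,0.065],[0,0,0],[0,0,0],[0,0,0],[0,0,0],[0,0,0],[0,0,0],[0,0,0],[0,0,0],[0,0,0],[0,0,0],[0,0,0],[0,0,0],[0,0,0],[0,0,0],[0,0,0],[0,0,0]], delta_pos=[[0,0,0],[0,0,0],[0,0,0],[0,0,0],[0,0.017,0],[-0.001,0.034,0],[-0.001,0.034,0],[-0.001,0.034,0],[-0.001,0.034,0],[-0.001,0.034,0],[-0.001,0.034,0],[-0.001,0.034,0],[-0.001,0.034,0],[-0.001,0.034,0],[-0.001,0.034,0],[-0.001,0.034,0],[-0.001,0.034,0],[0,0.023,0],[0,0.012,0],[0,0,0]], gripper=[0.0,0.0,0.0,0.0,0.0,0.0,0.0,0.0,0.0,0.0,0.0,0.0,0.0,0.0,0.0,0.0,0.0,0.0,0.0,0.0])

```text
time: 34.73
tool_pos: [0.4665, 0.1766, 0.1715]
tcp_rot: [-0.089, -3.137, -0.001]
wrist_force: [-0.1, -1.1, -2.6]
width: 0.373
grip_force: 40.3
```

```bash
python3 - <<'E'
from h import *
vision.read_camera('top')
go(np.r_[W([-.222,.045,0])[:2],.028],p[2])
E
```

```text
turn [-0.    -0.003  0.003] then shift [-0.003  -0.0012  0.1437] q6 -1.21 tcp [0.4666 0.1751 0.1717] t 34.7833
```

Call:
jog_arm(turn=[[0,0,0],[0,0,0],[0,0,0],[0,0,0],[0,0,0],[0,0,0],[0,0,0],[0,0,0],[0,0,0],[0,0,0],[0,0,0]], delta_pos=[[-0.002,0,0],[0,0,0.015],[0,0,0.025],[0,0,0.025],[0,0,0.025],[0,0,0.025],[0,0,0.015],[0,0,0.01],[0,0,0.004],[0,0,0],[0,0,0]], gripper=[0.0,0.0,0.0,0.0,0.0,0.0,0.0,0.0,0.0,0.0,0.0])

```text
time: 35.7
tool_pos: [0.4709, 0.1744, 0.0302]
tcp_rot: [0.095, 3.139, 0.003]
wrist_force: [1.0, -0.1, -2.1]
width: 0.377
grip_force: 40.3
```

Call:
jog_arm(turn=[[0,0,0],[0,0,0],[0,0,0],[0,0,0],[0,0,0],[0,0,0],[0,0,0],[0,0,0],[0,0,0],[0,0,0]], delta_pos=[[0,0,0],[0,0,0],[0,0,0],[0,0,-0.02],[0,0,-0.03],[0,0,-0.03],[0,0,-0.04],[0,0,-0.04],[0,0,0],[0,0,0]], gripper=[0.046,0.046,0.046,0.046,0.046,0.046,0.046,0.046,0.046,0.046])

```text
time: 36.53
tool_pos: [0.4729, 0.1758, 0.1939]
tcp_rot: [0.093, 3.132, 0.007]
wrist_force: [0.0, 0.5, -0.7]
width: 0.541
grip_force: 0.0
```

```bash
python3 - <<'E'
from h import *
go(np.r_[W([-.3165,.068,0])[:2],.19],p[2])
E
```

```text
turn [0.005 0.008 0.001] then shift [ 0.0264 -0.0967  0.0039] q6 -1.21 tcp [0.4729 0.1758 0.1939] t 36.5333
```

Call:
jog_arm(turn=[[0.004,0.007,0],[0,0,0],[0,0,0],[0,0,0],[0,0,0],[0,0,0],[0,0,0]], delta_pos=[[0.005,-0.018,0],[0.006,-0.022,0],[0.006,-0.022,0],[0.006,-0.022,0],[0.003,-0.012,0],[0,0,0],[0,0,0]], gripper=[0.04,0.04,0.04,0.04,0.04,0.04,0.04])

```text
time: 37.12
tool_pos: [0.438, 0.0804, 0.1891]
tcp_rot: [-0.096, -3.132, 0.003]
wrist_force: [0.7, 0.4, 0.4]
width: 0.468
grip_force: 0.0
```

```bash
python3 - <<'E'
from h import *
import pickle
im,c=cam('wrist'); pickle.dump((im,c),open('w6.pkl','wb'))
go(np.r_[W([-.3165,.068,0])[:2],.089],p[2])
print([np.round(np.array(proj(c,W(q)))*1.0) for q in((-.3165,.068,.119),(-.3165,.086,.119))])
t,ct=cam('top')
a=im[60:420,150:560]; a=cv2.resize(a,(600,527))
save(np.hstack([a,cv2.resize(t[140:270,170:220],(200,527))]),'mix2')
E
```

```text
turn [-0.002 -0.007 -0.   ] then shift [-2.500e-03  1.000e-04  1.003e-01] q6 -1.38 tcp [0.4383 0.0809 0.1893] t 37.1667
[array([278., 217.]), array([278., 194.])]
```

View pics/mix2.png

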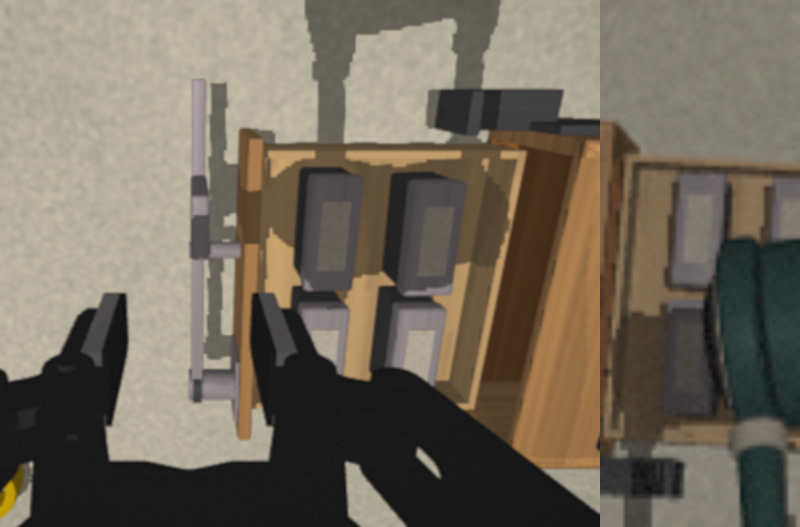

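All four tins stand flat in the tray. The tab is at about (200,193–255) in the left panel, 6 mm further along unit +x than I assumed, so I'm correcting for that.

Call:
jog_arm(turn=[[0,-0.007,0],[0,0,0],[0,0,0],[0,0,0],[0,0,0],[0,0,0],[0,0,0],[0,0,0]], delta_pos=[[-0.002,0.006,0],[0,0,0.015],[0,0,0.02],[0,0,0.025],[0,0,0.02],[0,0,0.012],[0,0,0.008],[0,0,0]], gripper=[0.036,0.036,0.036,0.036,0.036,0.036,0.036,0.036])

```text
time: 37.88
tool_pos: [0.4393, 0.0868, 0.0878]
tcp_rot: [-0.092, -3.137, 0.005]
wrist_force: [0.2, -0.3, 0.2]
width: 0.418
grip_force: 0.0
```

Call:
jog_arm(turn=[[0,0,0],[0,0,0],[0,0,0],[0,0,0],[0,0,0],[0,0,0]], delta_pos=[[0,0,0],[0,0,0],[0,0,0],[0,0,0],[0,0,0],[0,0,0]], gripper=[0.0,0.0,0.0,0.0,0.0,0.0], grip_force=40)

```text
time: 38.38
tool_pos: [0.442, 0.0864, 0.0911]
tcp_rot: [0.094, 3.137, -0.003]
wrist_force: [0.0, 0.9, 5.5]
width: 0.001
grip_force: 2.4
```

```bash
python3 - <<'E'
from h import *
s=read_state(); print(unit(s['tool_pos']), Ro.from_rotvec(s['tcp_rot']).as_matrix().round(3), s['width']*.0854,s['wrist_force'])
E
```

```text
[-0.31079265  0.06711131  0.09110885] [[-0.998  0.06   0.003]
 [ 0.06   0.998 -0.002]
 [-0.003 -0.002 -1.   ]] 0.00011678489274188478 [0.04632112 0.85249221 5.4572051 ]
```

Call:
jog_arm(turn=[[0,0,0],[0,0,0],[0,0,0],[0,0,0],[0,0,0],[0,0,0],[0,0,0],[0,0,0]], delta_pos=[[0,0,0],[0,0,0],[0,0,-0.02],[0,0,-0.03],[0,0,-0.03],[0,0,-0.02],[0,0,0],[0,0,0]], gripper=[0.04,0.04,0.04,0.04,0.04,0.04,0.04,0.04])

```text
time: 39.05
tool_pos: [0.4415, 0.0864, 0.191]
tcp_rot: [0.094, 3.137, -0.003]
wrist_force: [0.0, -0.4, -0.6]
width: 0.467
grip_force: 0.0
```

```bash
python3 - <<'E'
from h import *
import pickle
a,ca=pickle.load(open('w6.pkl','rb')); im,c=cam('wrist'); pickle.dump((im,c),open('w7.pkl','wb'))
s=read_state(); print(s['tool_pos'],unit(s['tool_pos']))
for nm,I,C in(('w6',a,ca),('w7',im,c)):
    # bar: B-G chroma ~ 0 (steel) versus -18 (table)
    for q in((-.3105,.12,.063),(-.3105,.11,.063),(-.3105,.085,.119),(-.3105,.075,.119),(-.3105,.06,.119),(-.3105,.02,.063)):
        u,v=proj(C,W(q)); vi=int(round(v)); ui=int(round(u)); row=I[vi,ui-14:ui+15].astype(int)
        g=row[:,2]-row[:,0]; idx=np.where(g>-8)[0]
        if len(idx):
            print(nm,q,ui,vi,idx.min()-14,idx.max()-14,[unit(ray(C,ui+k-14,vi,q[2])).round(4)[0] for k in(idx.min()-.5,idx.max()+.5)])
        else: print(nm,q,'none',g)
E
```

```text
[0.44030834 0.08626504 0.18938188] [-0.31106977  0.06882207  0.18938188]
w6 (-0.3105, 0.12, 0.063) none [-25 -27 -27 -27 -28 -27 -26 -26 -27 -26 -16 -11 -11 -10  -9 -10  -9  -9
 -10 -19 -24 -23 -17 -13 -12 -14 -13 -14 -13]
w6 (-0.3105, 0.11, 0.063) none [-25 -26 -26 -25 -26 -26 -26 -26 -27 -26 -16 -10  -9 -10  -9  -9  -8  -8
 -11 -21 -26 -26 -20 -13 -13 -14 -14 -14 -14]
w6 (-0.3105, 0.085, 0.119) 286 195 4 5 [np.float64(-0.3079), np.float64(-0.3064)]
w6 (-0.3105, 0.075, 0.119) 286 208 -4 6 [np.float64(-0.3139), np.float64(-0.3055)]
w6 (-0.3105, 0.06, 0.119) 286 227 -6 14 [np.float64(-0.3154), np.float64(-0.2992)]
w6 (-0.3105, 0.02, 0.063) none [-27 -26 -26 -27 -25 -24 -25 -25 -26 -21 -13  -9  -8 -10  -9  -9  -9 -10
 -21 -25 -28 -27 -21 -15 -12 -14 -13 -13 -12]
w7 (-0.3105, 0.12, 0.063) none [-26 -26 -26 -26 -26 -26 -25 -26 -26 -26 -26 -26 -26 -25 -26 -27 -26 -26
 -26 -26 -24 -19 -11 -10  -9  -9 -10  -9  -8]
w7 (-0.3105, 0.11, 0.063) none [-26 -26 -26 -26 -26 -26 -26 -27 -26 -26 -27 -27 -27 -27 -27 -26 -26 -26
 -26 -26 -25 -18 -10  -8 -10 -10 -10 -10  -9]
w7 (-0.3105, 0.085, 0.119) 278 190 8 8 [np.float64(-0.3046), np.float64(-0.3039)]
w7 (-0.3105, 0.075, 0.119) 278 203 7 8 [np.float64(-0.3053), np.float64(-0.3038)]
w7 (-0.3105, 0.06, 0.119) 278 221 6 14 [np.float64(-0.306), np.float64(-0.299)]
w7 (-0.3105, 0.02, 0.063) none [-27 -26 -26 -25 -24 -24 -25 -26 -24 -25 -25 -25 -26 -26 -26 -26 -25 -26
 -26 -25 -22 -13 -10 -10  -8  -9 -10  -8 -10]
```

```bash
python3 - <<'E'
from h import *
import pickle
for n in('w6','w7'):
    I,C=pickle.load(open(n+'.pkl','rb'))
    for y in(.12,.1,.02,-.01):
        u,v=proj(C,W((-.3105,y,.063))); vi=int(round(v)); ui=int(round(u)); row=I[vi,ui-25:ui+35].astype(int); g=row[:,2]-row[:,0]
        k=np.where((g>-14))[0]; k=k[:np.argmax(np.diff(np.r_[k,999])>1)+1]; print(n,y,k.min(),k.max(),unit(ray(C,ui-25+(k.min()+k.max())/2,vi,.063)).round(4))
go(np.r_[W([-.3,.068,0])[:2],.080],p[2])
E
```

```text
w6 0.12 22 29 [-0.31    0.1204  0.063 ]
w6 0.1 22 29 [-0.31    0.1001  0.063 ]
w6 0.02 21 28 [-0.3106  0.0195  0.063 ]
w6 -0.01 22 29 [-0.3105 -0.0095  0.063 ]
w7 0.12 33 41 [-0.2999  0.1201  0.063 ]
w7 0.1 33 40 [-0.3001  0.0999  0.063 ]
w7 0.02 32 39 [-0.3003  0.0203  0.063 ]
w7 -0.01 32 39 [-0.3001 -0.0099  0.063 ]
turn [-0.003 -0.     0.   ] then shift [-0.0008  0.0111  0.1094] q6 -1.37 tcp [0.4403 0.0863 0.1894] t 39.1
```

Call:
jog_arm(turn=[[0,0,0],[0,0,0],[0,0,0],[0,0,0],[0,0,0],[0,0,0],[0,0,0],[0,0,0],[0,0,0],[0,0,0]], delta_pos=[[-0.001,0.011,0],[0,0,0],[0,0,0.015],[0,0,0.025],[0,0,0.025],[0,0,0.02],[0,0,0.015],[0,0,0.009],[0,0,0],[0,0,0]], gripper=[0.036,0.036,0.036,0.036,0.036,0.036,0.036,0.036,0.036,0.036])

```text
time: 39.93
tool_pos: [0.4416, 0.0971, 0.08]
tcp_rot: [-0.093, -3.138, 0.005]
wrist_force: [0.9, -0.8, -0.1]
width: 0.421
grip_force: 0.0
```

Call:
jog_arm(turn=[[0,0,0],[0,0,0],[0,0,0],[0,0,0],[0,0,0],[0,0,0],[0,0,0],[0,0,0]], delta_pos=[[0,0,0],[0,0,0],[0,0,0],[0,0,0],[0,0,0],[0,0,0],[0,0,0],[0,0,0]], gripper=[0.0,0.0,0.0,0.0,0.0,0.0,0.0,0.0], grip_force=40)

```text
time: 40.6
tool_pos: [0.4434, 0.0972, 0.082]
tcp_rot: [0.094, 3.138, -0.003]
wrist_force: [-1.1, 0.2, 6.2]
width: 0.099
grip_force: 43.7
```

```bash
python3 - <<'E'
from h import *
s=read_state(); print(unit(s['tool_pos']), Ro.from_rotvec(s['tcp_rot']).as_matrix().round(3), s['width']*.0854,s['wrist_force'],s['grip_force'])
E
```

```text
[-0.29994538  0.06635886  0.08200533] [[-0.998  0.06   0.002]
 [ 0.06   0.998 -0.002]
 [-0.002 -0.002 -1.   ]] 0.008417421526668 [-1.10460148  0.23343132  6.24883859] 43.72729182243347
```

Call:
jog_arm(turn=[[0,0.05,0],[0,0.05,0],[0,0.05,0],[0,0.05,0],[0,0.05,0],[0,0,0],[0,0,0]], delta_pos=[[-0.0015,0,-0.007],[-0.0015,0,-0.007],[-0.0015,0,-0.007],[-0.0015,0,-0.007],[-0.0015,0,-0.007],[0,0,0],[0,0,0]], gripper=[0.0,0.0,0.0,0.0,0.0,0.0,0.0])

```text
time: 41.18
tool_pos: [0.4536, 0.0964, 0.1142]
tcp_rot: [-0.088, -2.891, -0.007]
wrist_force: [1.2, 0.1, -0.5]
width: 0.102
grip_force: 43.0
```

Call:
jog_arm(turn=[[0,0,0],[0,0,0],[0,0,0],[0,0,0],[0,0,0],[0,0,0],[0,0,0],[0,0,0],[0,0,0],[0,0,0],[0,0,0],[0,0,0],[0,0,0],[0,0,0],[0,0,0],[0,0,0],[0,0,0]], delta_pos=[[0,0.005,0],[0,0.01,0],[0,0.012,0],[0,0.012,0],[0,0.012,0],[0,0.012,0],[0,0.012,0],[0,0.012,0],[0,0.012,0],[0,0.012,0],[0,0.012,0],[0,0.012,0],[0,0.01,0],[0,0.005,0],[0,0.005,0],[0,0,0],[0,0,0]], gripper=[0.0,0.0,0.0,0.0,0.0,0.0,0.0,0.0,0.0,0.0,0.0,0.0,0.0,0.0,0.0,0.0,0.0])

```text
time: 42.6
tool_pos: [0.4633, 0.2534, 0.1141]
tcp_rot: [-0.086, -2.894, -0.01]
wrist_force: [5.4, 1.4, -4.1]
width: 0.101
grip_force: 42.7
```

```bash
python3 - <<'E'
from h import *
s=read_state(); print(unit(s['tool_pos']), Ro.from_rotvec(s['tcp_rot']).as_matrix().round(3), s['width']*.0854,s['wrist_force'],s['grip_force'])
E
```

```text
[-0.14289467  0.05590316  0.11411485] [[-0.968  0.059 -0.244]
 [ 0.057  0.998  0.014]
 [ 0.244 -0.    -0.97 ]] 0.008596311533577265 [ 5.43843524  1.35039273 -4.10277578] 42.662503123283386
```

Call:
jog_arm(turn=[[0,0,0],[0,0,0],[0,0,0],[0,0,0],[0,0,0]], delta_pos=[[0,0.003,0],[0,0.003,0],[0,0.002,0],[0,0,0],[0,0,0]], gripper=[0.0,0.0,0.0,0.0,0.0])

```text
time: 43.02
tool_pos: [0.4634, 0.2593, 0.1138]
tcp_rot: [-0.085, -2.893, -0.005]
wrist_force: [6.2, -4.3, -4.0]
width: 0.099
grip_force: 42.7
```

Call:
jog_arm(turn=[[0,0,0],[0,0,0],[0,0,0],[0,0,0]], delta_pos=[[0,0.002,0],[0,0.002,0],[0,0,0],[0,0,0]], gripper=[0.0,0.0,0.0,0.0])

```text
time: 43.35
tool_pos: [0.4628, 0.2595, 0.1131]
tcp_rot: [-0.084, -2.891, 0.005]
wrist_force: [3.7, -13.6, -2.4]
width: 0.102
grip_force: 42.8
```

```bash
python3 - <<'E'
from h import *
s=read_state(); print(unit(s['tool_pos']), s['width']*.0854,s['wrist_force'],s['grip_force'])
E
```

```text
[-0.13679033  0.05680498  0.11310677] 0.008679277211560867 [  3.7490889  -13.60531295  -2.42530497] 42.82265067100525
```

Call:
jog_arm(turn=[[0,-0.05,0],[0,-0.05,0],[0,-0.05,0],[0,-0.05,0],[0,-0.05,0],[0,0,0],[0,0,0]], delta_pos=[[0.0015,0,0.007],[0.0015,0,0.007],[0.0015,0,0.007],[0.0015,0,0.007],[0.0015,0,0.007],[0,0,0],[0,0,0]], gripper=[0.0,0.0,0.0,0.0,0.0,0.0,0.0])

```text
time: 43.93
tool_pos: [0.4536, 0.2603, 0.0821]
tcp_rot: [0.088, 3.132, -0.014]
wrist_force: [13.6, -18.6, 0.1]
width: 0.101
grip_force: 43.1
```

```bash
python3 - <<'E'
from h import *
s=read_state(); print(unit(s['tool_pos']), Ro.from_rotvec(s['tcp_rot']).as_matrix().round(3), s['width']*.0854,s['wrist_force'],s['grip_force'])
E
```

```text
[-0.13652234  0.0660674   0.08210746] [[-0.998  0.056  0.009]
 [ 0.056  0.998 -0.009]
 [-0.009 -0.009 -1.   ]] 0.00862524537654665 [ 13.58707914 -18.61651441   0.06539119] 43.08190047740936
```

Call:
jog_arm(turn=[[0,0,0],[0,0,0],[0,0,0],[0,0,0],[0,0,0],[0,0,0],[0,0,0],[0,0,0],[0,0,0],[0,0,0],[0,0,0],[0,0,0],[0,0,0]], delta_pos=[[0,-0.003,0],[0,0,0],[0,0,0],[0,0,0],[0,0,0],[0,0,0],[0,0,-0.01],[0,0,-0.02],[0,0,-0.03],[0,0,-0.03],[0,0,-0.03],[0,0,0],[0,0,0]], gripper=[0.0,0.034,0.034,0.034,0.034,0.034,0.034,0.034,0.034,0.034,0.034,0.034,0.034])

```text
time: 45.02
tool_pos: [0.4521, 0.2623, 0.2044]
tcp_rot: [0.093, 3.135, 0.001]
wrist_force: [0.4, -0.8, -0.7]
width: 0.397
grip_force: 0.0
```

```bash
python3 - <<'E'
from h import *
import pickle
C0=pickle.load(open('w1.pkl','rb')); im,c=cam('wrist'); pickle.dump((im,c),open('w8.pkl','wb'))
for n,(I,C) in(('w1',C0),('w8',(im,c))):
    for y in(.135,.1,.02,-.01):
        u,v=proj(C,W((-.1345,y,.063))); vi=int(round(v)); ui=int(round(u)); row=I[vi,ui-15:ui+16].astype(int); g=row[:,2]-row[:,0]
        k=np.where(np.abs(g)<12)[0] if y>.12 else np.where(g>-14)[0]; L=row.sum(1)
        print(n,y,ui,vi,L.tolist() if y>.12 else '', unit(ray(C,ui-15+np.median(k[(k>5)&(k<26)]),vi,.063)).round(4))
    # bar profile along its length near nose: brightness
    print([int(I[int(round(proj(C,W((-.1345,y,.063)))[1])),int(round(proj(C,W((-.1345,y,.063)))[0]))].sum()) for y in np.arange(.10,.16,.003)])
print(read_state()['wrist_force'])
E
```

```text
w1 0.135 284 119 [247, 248, 240, 237, 221, 173, 131, 116, 118, 148, 288, 437, 490, 493, 481, 468, 457, 418, 309, 186, 128, 116, 132, 178, 218, 231, 228, 228, 230, 228, 225] [-0.1337  0.1346  0.063 ]
w1 0.1 284 153  [-0.1347  0.1003  0.063 ]
w1 0.02 284 225  [-0.1358  0.0205  0.063 ]
w1 -0.01 284 250  [-0.1346 -0.0099  0.063 ]
[452, 455, 454, 452, 456, 458, 464, 463, 466, 465, 465, 469, 471, 470, 453, 530, 532, 517, 509, 507]
w8 0.135 277 118 [249, 247, 245, 205, 149, 122, 125, 127, 114, 216, 402, 501, 514, 505, 496, 481, 474, 446, 337, 204, 126, 126, 130, 130, 168, 219, 238, 238, 236, 233, 234] [-0.1344  0.1347  0.063 ]
w8 0.1 277 156  [-0.1354  0.1004  0.063 ]
w8 0.02 278 236  [-0.1351  0.0198  0.063 ]
w8 -0.01 278 263  [-0.1361 -0.0103  0.063 ]
[466, 468, 469, 472, 474, 471, 475, 477, 477, 478, 482, 482, 487, 487, 486, 539, 549, 520, 520, 520]
[-0.29836072  0.57150204 -0.76729337]
```

The bar and its nose are where they were when latched at the start, to within 1 mm. The tray is home and the gripper is clear, so I'm handing in.

```bash
python3 -c "
from workcell import ticket
print(ticket.finish_job())"
```

```text
the job is handed in; nothing more can be done
None
```

The job is handed in, though no verdict came back: all four 80 mm tins were flat in the tray when I last looked before closing it, the tray is pushed home to its stop with the latch bar down in the catch, and I saw the other tins and the bystanders unmoved wherever they were in view.

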